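# Refit the gear guard of the rolling mill

### The arm

A 7-joint arm with a two-finger parallel gripper is mounted at the origin on a cart in front of the work surface, level with it; the furniture and walls round the work are solid. World frame = base frame: x ahead of the robot, y to its left, z up, the work surface at z = 0. Lengths are in m, angles in rad, forces in N, time in s.
With the tool pointing down it reaches from about 0.375 to 0.925 m from the base axis. Payload 3.1 kg.
Tool frame: the origin (TCP) lies midway between the tips of the shut fingers; the grasp point (between the pads) lies 19 mm behind it; x points along the fingers, y is the direction in which the jaws open and shut, and the axes are right-handed (so a half turn about x gives the same grasp; the last joint's range is limited). The gripper opens to 85 mm and grips with 20 to 120 N. Pads are 22 mm wide; open, the fingers measure 114 mm over their backs; the gripper's body (76 mm by 85 mm) begins 54 mm behind the grasp point. The pads swing forward as they close: fully open they stand 13 mm farther back than shut.
Start: joints at [-1.212, 0.383, 0.044, 1.598, -0.018, 1.161, -0.05], TCP at [0.287, 0.583, 0.231] pointing down, gripper open.
Joint ranges: [-2.61, 2.61], [-0.41, 2.15], [-1.48, 1.57], [0, 2.5], [-1.57, 4.71], [0.05, 1.97], [-2.85, 2.85]. Speed limits (rad/s): [2.79, 2.79, 3.14, 3.14, 3.14, 3.14, 3.14].

### API

Orientations are given as a 3x3 rotation matrix whose columns are the frame's x, y, z axes.
In Python, from cell import r gives the robot as it stands. The module is installed in compiled form; this text tells all that it offers.
- The arm moves only by the tool apply_moves, never from a script. Its argument "series" is a list of rows, each a list of 7 numbers: the shift along the tool's x, y, z in mm, then the turn, a rotation vector about the tool's x, y, z in rad, then the closure, from 0 (fully open) to 1 (shut). A call has exactly 5 rows; each row is the pose to reach, as a shift and turn from the pose commanded when the call began, along the tool's axes at that moment; what a row does not reach only later rows make up. A row lasts 1/12 s, in which the tool goes at most 41.7 mm and 7.16 degrees, less where a joint would pass 70% of its speed; a pose out of reach is approached as far as the arm can. A call with a gripper value outside its range is refused whole. The fingers move at their own pace and stop on an object; "newtons" is the grip in N (left out, the last holds). Time passes only in rows, so rows that repeat a pose let the fingers close, or fill a call up. It gives the time, the measured TCP pose, the force and the opening at its end, in the units of the state.
- r.get_obs(): the state, without advancing time (a new reading comes with each control period).
- r.capture(name): name is "scene" or "top" or "wrist"; returns a dict with "color" (384x512x3 uint8, blue, green, red), "depth" (384x512 float32, m along the optical axis (not along the pixel's ray), 0 where there is no reading), "mtx" (3x3 intrinsics, pixels), "dist" ([k1, k2, p1, p2, k3] as OpenCV has them; the pictures are not rectified), "extrinsics" (4x4, takes a point from camera to world coordinates); the wrist camera has in their place "hand_eye" (4x4, takes a point from camera to tool coordinates, whose origin is the TCP and whose axes are the tool frame's). Camera axes: x right, y up, looking along -z (the intrinsics and any distortion apply to the point x, -y, -z); pixel columns grow to the right and rows downward; lengths in m; the calibration is good to about 2 mm. A picture is of the moment at which its call begins: read the wrist's pose just before it.
- r.sign_off(): hands the job in, once; it reports no verdict.
The state is a dict: "time_s": time; "joint_positions": joint angles; "qvel": joint speeds; "tau": joint torques, N m; "position": TCP position; "tool_rot": TCP orientation; "contact_force": force on the tool from outside, world axes, zero at the start; "moment": the same for the moment, N m; "finger_gap": finger opening in m.
Only numpy, scipy, OpenCV 4.12 (cv2) and the standard library are available. Lean on these libraries where they do the work, as an engineer would, in place of code of your own. Each camera call takes 0.05 s, during which the arm holds its last target.

### The job

The yellow gear guard of the small rolling mill was taken off and lies on its back. Stand it up on its open foot on the bench and let go of it, then pick it up again and lower it gently over the gears, handle to the front, so that its steel tongue goes straight down into the slot of the red interlock switch and the guard sits fully home on the mill's deck. Let go, then press the blue reset button all the way in, and leave the oil stone and the two brass bars where they are.

Things in the scene. Friction and masses are not known exactly. Their poses are not given: they have to be found in the camera images.
- guard: Yellow steel hood, open below, 50 (x) x 120 (y) x 100 (z) mm, 3 mm walls, 0.55 kg. Origin: centre of the open underside (foot); z up when it stands, -x its front. Starts on its back: front and handle up, foot roughly to the robot. Tipped up about its lower back edge (x=+25, z=0) it falls onto its foot past 50 deg. Back has a notch open to the foot, 34 wide, 82 high, for the gear shafts
- guard_handle (a point): middle of the guard's round steel handle bar (10 mm thick, 84 mm long between its legs, along the guard's y), 40 mm off the front face and 80 mm up from the foot: at (-65, 0, 80) mm in the guard's frame. A lightly held bar (about 6 N) rolls between the fingers
- guard_top (a point): centre of the guard's top face, 100 mm above its foot; axes as the guard's. Standing, the guard is taken from above across its 50 mm depth (x) at the black ribbed rubber grips on front and back, 60 mm wide, in the top 26 mm; the top's ends slope off (18 mm). Centre of mass about 37 mm above the foot
- tongue_tip (a point): middle of the free end of the guard's flat steel tongue, (0, -84, 30) mm in the guard's frame, axes as the guard's. The tongue stands off the -y side and points to the foot: 4 mm thick in y, 18 mm wide in x; its arm leaves the side wall at z = 74 to 78 mm
- mill: small grey motor-driven rolling mill, fixed. Origin on the table under the guard's seat; z up, -x front (to the robot), where two dark meshing gears stand bare one above the other, to 92 mm above the deck, 18 mm thick, on shafts to +x. Base plate x = -105..225, y = -120..80 mm, deck 22 mm above the table. Roll stand: from 63 mm behind the seat, 147 mm above the table
- mill_seat (a point): on the deck, 22 mm above the table: where the guard's origin is when the guard is home, with its axes along the mill's. Four steel lips 7 mm high, 4 mm clear of the guard, stand on the deck in front of and behind it. Mind the microscope over the table left of the mill (x over 0.63, y over 0.2 m, tall)
- switch_slot (a point): middle of the mouth of the slot in the top of the interlock switch (red head on black, 44 x 34 mm, 60 mm high, on the deck at the seat's right, -y): slot 22 mm in x, 8 mm in y, rim chamfered 3 mm, mouth 82 mm above the table; axes as the mill's. The home guard's tongue reaches 30 mm down into it
- switch_plunger (a joint): plunger in the slot, begins 21.5 mm below the mouth; 0 free, grows (m) as the tongue pushes it down on a weak spring (under 1 N): about 0.0085 with the guard home
- reset_top (a point): centre of the top of the round blue reset button, 26 mm across, on the grey control box in front of the switch; it faces up
- reset (a joint): reset button: 0 out, 0.006 m fully pressed down (about 5 N), springs back
- oil_stone: dark oil stone block 155x66x26 mm, on the table left of the mill's front; bystander, leave alone; origin under its centre
- brass_bar_a: brass bar 10x75x10 mm, stock for rolling, flat on the table right of the mill; bystander, leave alone; origin under its centre
- brass_bar_b: brass bar 12x52x12 mm lying near brass_bar_a; bystander, leave alone; origin under its centre

How it is judged:
On the way, in this order (a step that is already met when the one before it is completed fails the run):
1. the guard stands upright on its foot on the bench, let go (angle between guard's own z axis and vertical below 0.08 rad and height (world z) of guard below 0.006 m and linear speed of guard below 0.02 m/s and contact force between the fingers and guard below 0.1 N), for 0.2 s.
2. the guard is home on the mill's deck with its tongue in the switch, let go (value of joint switch_plunger above 0.006 m and horizontal distance between guard and mill_seat below 0.006 m and z of guard in the frame of mill_seat below 0.004 m and angle between the z axis of guard and the z axis of mill, either way round below 0.05 rad and angle between the x axis of guard and the x axis of mill, either way round below 0.12 rad and contact force between the fingers and guard below 0.1 N), for 0.3 s.
3. the blue reset button is pressed in (value of joint reset above 0.0045 m), for 0.05 s.
At the end, for the whole second after the job is handed in: Guard home on the deck: within 6 mm of the seat sideways and 4 mm in height, upright within 0.05 rad, in line within 0.12 rad, switch plunger pushed in over 6 mm by the tongue, guard at rest, and the reset button (pressed over 4.5 mm after that) out again (value of joint switch_plunger above 0.006 m and horizontal distance between guard and mill_seat below 0.006 m and z of guard in the frame of mill_seat below 0.004 m and angle between the z axis of guard and the z axis of mill, either way round below 0.05 rad and angle between the x axis of guard and the x axis of mill, either way round below 0.12 rad and linear speed of guard below 0.02 m/s and value of joint reset below 0.002 m); the robot touches nothing.
It fails at once if the guard is dropped or slammed onto the mill (faster than 0.4 m/s within 40 mm above the seat) (horizontal distance between guard and mill_seat below 0.04 m and z of guard in the frame of mill_seat below 0.04 m and linear speed of guard above 0.4 m/s).
It fails at once if the guard is forced against the mill or its switch with more than 40 N (contact force between guard and mill above 40 N).
It fails at once if a bystander is moved more than 30 mm (distance of any of oil_stone, brass_bar_a, brass_bar_b from where it was at the start of the episode above 0.03 m).
It also fails if it takes over 69 s, if anything falls off the work surface, if the arm or the gripper's body presses on something with over 40 N, if the wrist force passes 120 N, or if a joint passes its speed limit or range.

## Working session

There is one attempt and no reset: what is moved stays moved. The work goes in short steps, Python scripts to look and compute and a tool call to move; the robot and the scene stay as the last step left them, time stands still between calls to the robot, and variables do not carry over. Pictures are saved under pics/ and viewed, and the job is handed in when it is done.

Besides the shell and the picture viewer there is one more tool, called after "Request:" by a JSON object that holds its "method" and its "body", one argument or row to a line. apply_moves: Moves the arm, as the interface text tells. Its arguments: {"type":"object","properties":{"series":{"type":"array"},"newtons":{"type":"number"}},"required":["series"]}

```bash
mkdir -p pics
cat > h.py <<'E'
import numpy as np, cv2
from cell import r
def cap(n,save=None):
    o=r.get_obs(); c=r.capture(n)
    if n=="wrist":
        T=np.eye(4);T[:3,:3]=np.array(o["tool_rot"]);T[:3,3]=o["position"]
        c["extrinsics"]=T@np.array(c["hand_eye"])
    if save: cv2.imwrite("pics/"+save+".png",c["color"])
    return c
def pts(c):
    K=np.array(c["mtx"]);d=np.array(c["dist"]);h,w=c["depth"].shape
    u,v=np.meshgrid(np.arange(w),np.arange(h))
    n=cv2.undistortPoints(np.stack([u,v],-1).reshape(-1,1,2).astype(np.float64),K,d).reshape(h,w,2)
    D=c["depth"];P=np.stack([n[...,0]*D,-n[...,1]*D,-D],-1)
    E=np.array(c["extrinsics"]);W=P@E[:3,:3].T+E[:3,3];W[D==0]=np.nan
    return W
E
python3 - <<'E'
from h import *
np.set_printoptions(precision=4,suppress=True)
for n in["scene","top","wrist"]:
    c=cap(n,n+"0");np.savez("pics/"+n+"0.npz",**c);E=c["extrinsics"];print(n,np.array(E)[:3,3],c["dist"],(c["depth"]>0).mean())
o=r.get_obs();print({k:np.round(v,4) for k,v in o.items()})
E
```

```text
scene [-0.1364 -0.6413  0.5917] [-0.0085  0.      0.      0.      0.    ] 0.9959360758463541
top [ 0.4991 -0.0737  1.3772] [-0.0026  0.      0.      0.      0.    ] 0.9962361653645834
wrist [0.2233 0.6143 0.3745] [-0.0604  0.      0.      0.      0.    ] 0.9959716796875
{'time_s': np.float64(0.15), 'joint_positions': array([-1.2118,  0.3836,  0.0439,  1.5992, -0.0179,  1.1612, -0.0499]), 'qvel': array([ 0.0018, -0.0026, -0.0006, -0.0037,  0.    ,  0.0007, -0.0002]), 'tau': array([  0.0017, -43.4053,   1.0266, -24.9981,   0.0107,   0.0073,
        -0.    ]), 'position': array([0.2864, 0.5827, 0.2302]), 'tool_rot': array([[-0.0008,  0.441 ,  0.8975],
       [-0.0019,  0.8975, -0.441 ],
       [-1.    , -0.0021,  0.0001]]), 'contact_force': array([0.0769, 0.4142, 0.9621]), 'moment': array([0.0185, 0.0128, 0.0194]), 'finger_gap': np.float64(0.0857)}
```

View pics/scene0.png

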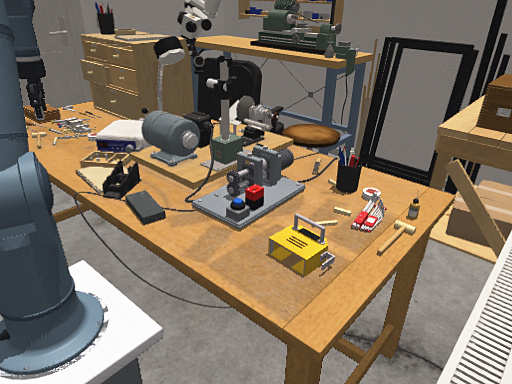

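View pics/top0.png

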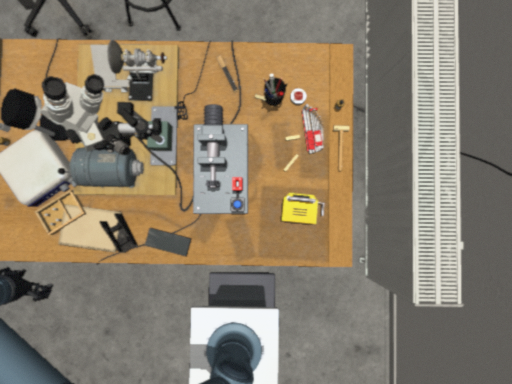

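The scene view shows the yellow guard on its back at about (298,248), handle up and tongue to the right, with the red switch at (255,195) and blue button at (237,205). In the top view the guard is at (302,208), the mill at (220,170), the switch at (237,184) and the button at (237,203). Next I'll measure them.

Run:
```python
from h import *
np.set_printoptions(precision=4,suppress=True)
for n in["top","scene"]:
    c=dict(np.load(f"pics/{n}0.npz"));W=pts(c);hsv=cv2.cvtColor(c["color"],cv2.COLOR_BGR2HSV)
    print(n,c["mtx"].ravel())
    roi=(W[...,0]>0.3)&(W[...,0]<0.95)&(W[...,1]<0.15)&(W[...,1]>-0.45)&(W[...,2]<0.3)
    for nm,lo,hi in[("yel",(24,180,120),(33,255,255)),("red",(0,200,100),(6,255,255)),("red2",(174,200,100),(180,255,255)),("blue",(100,150,60),(120,255,255))]:
        m=(cv2.inRange(hsv,lo,hi)>0)&roi
        k,l,s,_=cv2.connectedComponentsWithStats(m.astype(np.uint8))
        for i in range(1,k):
            if s[i,4]>8:
                p=W[l==i];print(nm,s[i],"mean",p.mean(0),"min",np.percentile(p,2,0),"max",np.percentile(p,98,0))
c=dict(np.load("pics/top0.npz"));W=pts(c);
for (a,b,cc,d,s) in[(185,95,75,130,8,),(270,170,80,65,8)]:
    im=cv2.resize(c["color"][b:b+d,a:a+cc],None,fx=s*.55,fy=s*.55,interpolation=cv2.INTER_CUBIC);cv2.imwrite(f"pics/z{a}.png",im)
c=dict(np.load("pics/scene0.npz"))
cv2.imwrite("pics/zs.png",cv2.resize(c["color"][140:290,185:345],None,fx=4,fy=4,interpolation=cv2.INTER_CUBIC))
```

```text
top [374.2831   0.     254.7831   0.     374.2831 193.4593   0.       0.
   1.    ]
yel [282 198  34  26 531] mean [ 0.5042 -0.2209  0.0495] min [ 0.4687 -0.278   0.0437] max [ 0.5417 -0.1675  0.0545]
blue [234 201   7   7  36] mean [ 0.5274 -0.0054  0.0741] min [ 0.5169 -0.0161  0.0703] max [0.5378 0.0049 0.0806]
scene [378.747    0.     260.6219   0.     378.747  193.2305   0.       0.
   1.    ]
yel [269 226  59  34 644] mean [ 0.5031 -0.2274  0.0497] min [ 0.4696 -0.2825  0.0478] max [ 0.5403 -0.1671  0.0517]
red [246 185  18  16 156] mean [ 0.5926 -0.0074  0.0726] min [ 0.5748 -0.02    0.0567] max [0.6171 0.0135 0.0834]
red2 [358 216   9   8  11] mean [ 0.7523 -0.277   0.0179] min [ 0.7325 -0.2805  0.0161] max [ 0.7792 -0.2727  0.0201]
blue [339 149   6  16  48] mean [ 0.9031 -0.1089  0.1174] min [ 0.8911 -0.1224  0.0942] max [ 0.9141 -0.0953  0.1403]
blue [233 198  10   8  60] mean [ 0.5278 -0.0015  0.0677] min [ 0.5131 -0.0157  0.0208] max [0.6033 0.0713 0.0746]
```

View pics/zs.png

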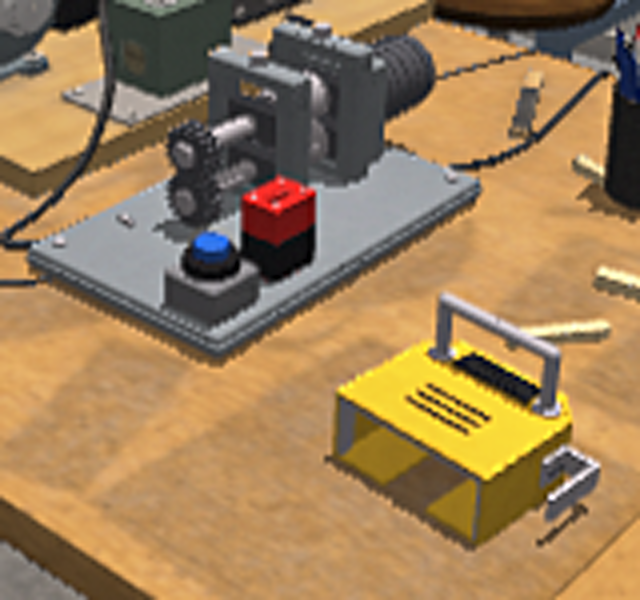

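View pics/z270.png

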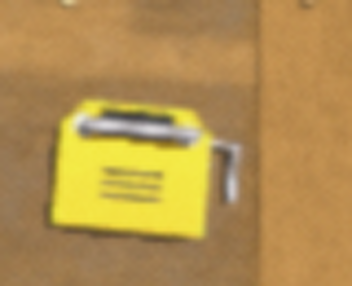

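View pics/z185.png

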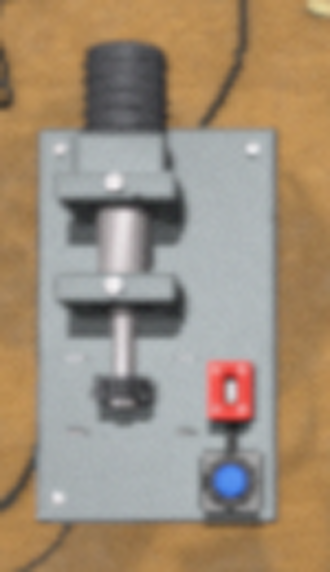

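Run:
```python
from h import *
np.set_printoptions(precision=4,suppress=True)
for n in["top","scene"]:
    c=dict(np.load(f"pics/{n}0.npz"));W=pts(c)
    g=(W[...,0]>0.44)&(W[...,0]<0.60)&(W[...,1]<-0.13)&(W[...,1]>-0.33)
    m=g&(W[...,2]>0.08)&(W[...,2]<0.12);p=W[m]
    print(n,"bar",m.sum(),p.mean(0),p.min(0),p.max(0)); 
    if len(p)>5:
        print(" z:",np.percentile(p[:,2],[10,50,90])); vx,vy,x0,y0=cv2.fitLine(p[:,:2].astype(np.float32),cv2.DIST_HUBER,0,.001,.001).ravel();print(" dir",vx,vy,np.degrees(np.arctan2(vx,-vy)) )
    m=g&(W[...,2]>0.04)&(W[...,2]<0.056);p=W[m];rc=cv2.minAreaRect((p[:,:2]*1000).astype(np.float32));print(" face",len(p),rc,p.mean(0));
    print("table z",np.nanmedian(W[(W[...,0]>.4)&(W[...,0]<.45)&(W[...,1]<-.15)&(W[...,1]>-.3)][:,2]))
    # deck
    d=(W[...,0]>0.45)&(W[...,0]<0.9)&(W[...,1]<0.15)&(W[...,1]>-0.1)&(W[...,2]>0.015)&(W[...,2]<0.029)
    p=W[d];print(" deck",len(p),cv2.minAreaRect((p[:,:2]*1000).astype(np.float32)),np.median(p[:,2]))
```

```text
top bar 79 [ 0.5484 -0.2269  0.0933] [ 0.5415 -0.2733  0.0869] [ 0.5547 -0.1815  0.0986]
 z: [0.09   0.0934 0.0964]
 dir 0.08182602 0.99664664 175.30646
 face 846 ((518.7582397460938, -225.94740295410156), (120.46847534179688, 99.93029022216797), 85.29143524169922) [ 0.5141 -0.2252  0.0497]
table z -0.0005132414517163841
 deck 3019 ((658.4275512695312, 57.5048713684082), (327.0720520019531, 188.7088623046875), 0.9959731698036194) 0.021566429325952097
scene bar 152 [ 0.5437 -0.2301  0.0908] [ 0.5374 -0.2751  0.0804] [ 0.5528 -0.1825  0.096 ]
 z: [0.0853 0.0918 0.0947]
 dir 0.06553035 0.9978506 176.24268
 face 1249 ((516.2439575195312, -225.59182739257812), (122.4439926147461, 103.06773376464844), 85.45469665527344) [ 0.5093 -0.2297  0.0493]
table z -0.00045665107606907007
 deck 1803 ((655.8233032226562, 55.792083740234375), (329.7115783691406, 190.6248779296875), 0.48126548528671265) 0.021720280501779543
```

```bash
cat >> h.py <<'E'
from scipy.spatial.transform import Rotation as Ro
def Rdown(yaw,pitch=0):
    # tool pointing down, tool y at azimuth yaw (deg)
    a=np.radians(yaw);y=np.array([np.cos(a),np.sin(a),0]);x=np.array([0,0,-1.])
    return np.stack([x,y,np.cross(x,y)],1)
def rel(p,Rt,step=40):
    o=r.get_obs();R=np.array(o["tool_rot"]);d=R.T@(np.array(p)-o["position"])*1000
    v=Ro.from_matrix(R.T@Rt).as_rotvec()
    print("t",round(o["time_s"],2),"pos",np.round(o["position"],4),"gap",round(float(o["finger_gap"]),4),"F",np.round(o["contact_force"],1))
    print("shift",np.round(d,1),"rot",np.round(v,3),"rows",round(max(np.linalg.norm(d)/step,np.linalg.norm(v)/.12),1),"per-row",np.round(d/np.linalg.norm(d)*step,1))
E
python3 -c "
from h import *
rel([0.547,-0.228,0.20],Rdown(-4.6))
rel([0.547,-0.228,0.28],Rdown(-4.6))"
```

```text
t 0.15 pos [0.2864 0.5827 0.2302] gap 0.0857 F [0.1 0.4 1. ]
shift [  31.5 -612.6  591.4] rot [1.194e+00 1.000e-03 2.000e-03] rows 21.3 per-row [  1.5 -28.8  27.8]
t 0.15 pos [0.2864 0.5827 0.2302] gap 0.0857 F [0.1 0.4 1. ]
shift [ -48.5 -612.7  591.4] rot [1.194e+00 1.000e-03 2.000e-03] rows 21.3 per-row [ -2.3 -28.7  27.7]
```

Request:
{"method": "apply_moves", "body": {
  "series": [
    [-12, -28, 27, 0, 0, 0, 0],
    [-24, -56, 54, 0, 0, 0, 0],
    [-34, -84, 81, 0, 0, 0, 0],
    [-42, -112, 108, 0, 0, 0, 0],
    [-48, -140, 135, 0, 0, 0, 0]
  ]
}}

```text
time_s: 0.57
position: [0.3466, 0.3964, 0.2798]
tool_rot: [[0.0, 0.441, 0.898], [0.0, 0.898, -0.441], [-1.0, 0.001, 0.0]]
contact_force: [1.1, 0.1, 0.9]
finger_gap: 0.0853
```

Request:
{"method": "apply_moves", "body": {
  "series": [
    [0, -28, 27, 0, 0, 0, 0],
    [0, -56, 54, 0, 0, 0, 0],
    [0, -84, 81, 0, 0, 0, 0],
    [0, -112, 108, 0, 0, 0, 0],
    [0, -140, 135, 0, 0, 0, 0]
  ]
}}

```text
time_s: 0.98
position: [0.4055, 0.2109, 0.2791]
tool_rot: [[-0.0, 0.441, 0.898], [0.0, 0.898, -0.441], [-1.0, 0.0, -0.0]]
contact_force: [1.4, -0.4, 0.1]
finger_gap: 0.0854
```

Request:
{"method": "apply_moves", "body": {
  "series": [
    [0, -28, 27, 0.11, 0, 0, 0],
    [0, -56, 54, 0.22, 0, 0, 0],
    [0, -84, 81, 0.33, 0, 0, 0],
    [0, -112, 108, 0.44, 0, 0, 0],
    [0, -140, 135, 0.55, 0, 0, 0]
  ]
}}

```text
time_s: 1.4
position: [0.4648, 0.0259, 0.2792]
tool_rot: [[0.0, 0.848, 0.53], [0.001, 0.53, -0.848], [-1.0, 0.0, -0.0]]
contact_force: [0.2, 0.7, 0.5]
finger_gap: 0.0852
```

```bash
python3 -c "
from h import *
rel([0.547,-0.228,0.20],Rdown(-4.6))"
```

```text
t 1.4 pos [0.4648 0.0259 0.2792] gap 0.0852 F [0.2 0.7 0.5]
shift [ 79.1 -64.9 258.9] rot [ 0.639 -0.001 -0.   ] rows 7.0 per-row [11.4 -9.3 37.2]
```

```bash
python3 -c "
from h import *
c=cap('wrist','w1');np.savez('pics/w1.npz',**c)"
```

```text
(no output)
```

View pics/w1.png

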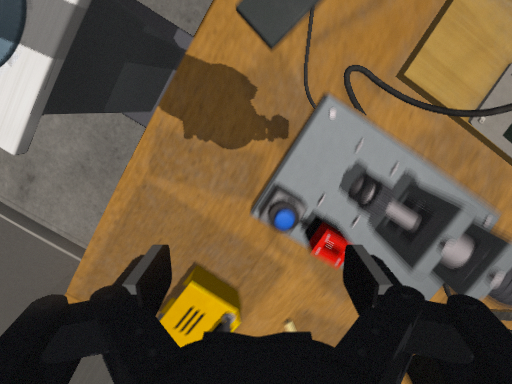

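Request:
{"method": "apply_moves", "body": {
  "series": [
    [0, -9, 37, 0.11, 0, 0, 0],
    [0, -18, 74, 0.22, 0, 0, 0],
    [0, -27, 111, 0.33, 0, 0, 0],
    [0, -36, 148, 0.44, 0, 0, 0],
    [0, -45, 185, 0.55, 0, 0, 0]
  ]
}}

```text
time_s: 1.87
position: [0.5259, -0.1539, 0.2792]
tool_rot: [[0.0, 1.0, 0.01], [0.001, 0.01, -1.0], [-1.0, 0.0, -0.001]]
contact_force: [0.9, -0.1, 0.3]
finger_gap: 0.0856
```

```bash
python3 -c "
from h import *
rel([0.547,-0.228,0.20],Rdown(-4.6))
c=cap('wrist','w2');np.savez('pics/w2.npz',**c)"
```

```text
t 1.87 pos [ 0.5259 -0.1539  0.2792] gap 0.0856 F [ 0.9 -0.1  0.3]
shift [79.2 20.3 74.4] rot [ 0.09  -0.001 -0.   ] rows 2.8 per-row [28.7  7.4 26.9]
```

View pics/w2.png

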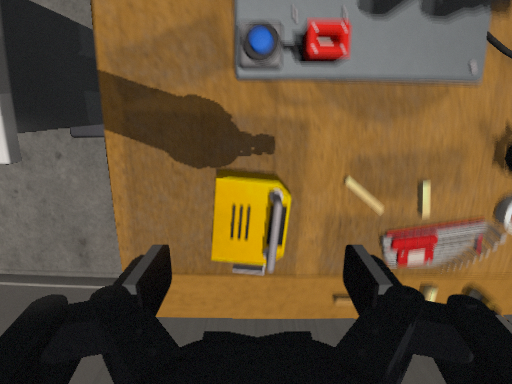

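w2 shows the guard at (250,222) with its handle bar at (275,230), the blue button at (262,40), and the red switch with its slot open at (327,41). The mill plate's right edge runs along row ~77.

```bash
cat > m.py <<'E'
from h import *
np.set_printoptions(precision=4,suppress=True)
def ray_plane(c,uv,z):
    n=cv2.undistortPoints(np.array(uv,float).reshape(-1,1,2),c["mtx"],c["dist"]).reshape(-1,2)
    E=c["extrinsics"];d=np.c_[n[:,0],-n[:,1],-np.ones(len(n))]@E[:3,:3].T
    return E[:3,3]+d*((z-E[2,3])/d[:,2])[:,None]
def mill(c,W):
    hsv=cv2.cvtColor(c["color"],cv2.COLOR_BGR2HSV)
    red=((cv2.inRange(hsv,(0,180,70),(8,255,255))|cv2.inRange(hsv,(172,180,70),(180,255,255)))>0)
    m=red&(abs(W[...,2]-.082)<.006)&(W[...,0]<0.7)&(W[...,1]>-0.1)
    if m.sum()>50:
        p=W[m];print("red top",m.sum(),"rect",cv2.minAreaRect((p[:,:2]*1000).astype(np.float32)),"z",np.median(p[:,2]))
        cs,_=cv2.findContours(m.astype(np.uint8),cv2.RETR_EXTERNAL,cv2.CHAIN_APPROX_NONE);k=max(cs,key=cv2.contourArea)
        q=ray_plane(c,k.reshape(-1,2),.082);rc=cv2.minAreaRect((q[:,:2]*1000).astype(np.float32));print("  ray rect",rc)
        hull=np.zeros(m.shape,np.uint8);cv2.drawContours(hull,[k],-1,1,-1)
        hole=(hull>0)&~m;n,l,s,ce=cv2.connectedComponentsWithStats(hole.astype(np.uint8))
        for i in range(1,n):
            if s[i,4]>8: print("  hole",s[i],ray_plane(c,ce[i],.082))
    b=(cv2.inRange(hsv,(100,140,60),(125,255,255))>0)&(W[...,2]>.05)&(W[...,2]<.11)&(W[...,0]<.7)
    if b.sum()>20:
        p=W[b];z=np.percentile(p[:,2],80);cs,_=cv2.findContours(b.astype(np.uint8),cv2.RETR_EXTERNAL,cv2.CHAIN_APPROX_NONE);k=max(cs,key=cv2.contourArea)
        (cc,rad)=cv2.minEnclosingCircle(k);print("blue z",z,"pts mean",p.mean(0),"centre",ray_plane(c,cc,z))
def guard(W):
    g=(W[...,0]>0.42)&(W[...,0]<0.62)&(W[...,1]<-0.13)&(W[...,1]>-0.33)
    p=W[g&(W[...,2]>0.04)&(W[...,2]<0.056)];print("face",len(p),cv2.minAreaRect((p[:,:2]*1000).astype(np.float32)),np.median(p[:,2]))
    p=W[g&(W[...,2]>0.085)&(W[...,2]<0.105)];print("bar",len(p),cv2.minAreaRect((p[:,:2]*1000).astype(np.float32)),np.percentile(p[:,2],[50,95]))
E
python3 - <<'E'
from m import *
c=dict(np.load("pics/w2.npz"));W=pts(c);guard(W);mill(c,W)
# plate right edge (low y): boundary where z drops from .022 to 0
d=(abs(W[...,2]-.022)<.006)
e=[]
for u in range(240,475,6):
    v=np.where(d[:,u]&(W[:,u,1]>-.12))[0]
    if len(v): e.append([u,v.max()])
q=ray_plane(c,e,.022);f=cv2.fitLine(q[:,:2].astype(np.float32),cv2.DIST_HUBER,0,.0005,.0005).ravel();print("edge",f,np.degrees(np.arctan2(f[1],f[0])),q[:,0].min(),q[:,0].max())
for n in["top0","w1"]:
    c=dict(np.load(f"pics/{n}.npz"));print(n);mill(c,pts(c))
E
```

```text
face 5537 ((518.056640625, -226.94029235839844), (121.3905258178711, 100.10289764404297), 85.5670166015625) 0.05185145060914215
bar 587 ((548.101806640625, -228.180908203125), (92.62307739257812, 10.02680778503418), 85.47502136230469) [0.0959 0.0976]
red top 759 rect ((599.9351806640625, -7.052914619445801), (45.24519729614258, 28.403356552124023), 2.873025894165039) z 0.08382411856832483
  ray rect ((599.93310546875, -7.449030876159668), (44.25016403198242, 28.839977264404297), 1.427219271659851)
blue z 0.07645589275119648 pts mean [ 0.5297 -0.0078  0.0741] centre [[ 0.5303 -0.0078  0.0765]]
edge [ 0.9998  0.0176  0.6837 -0.0376] 1.0104338 0.5044855438877459 0.8144045229240602
top0
blue z 0.07608523867883657 pts mean [ 0.5281 -0.0054  0.0736] centre [[ 0.5282 -0.0056  0.0761]]
w1
red top 635 rect ((599.781494140625, -3.6654281616210938), (45.56904220581055, 34.59011459350586), 1.2151895761489868) z 0.08371578425862813
  ray rect ((599.1258544921875, -3.974000930786133), (47.97087097167969, 34.86957550048828), 1.1950126886367798)
  hole [325 234  15  17 105] [[ 0.5944 -0.0017  0.082 ]]
blue z 0.07630163857847982 pts mean [ 0.5282 -0.0084  0.0734] centre [[ 0.5272 -0.0075  0.0763]]
```

Request:
{"method": "apply_moves", "body": {
  "series": [
    [20, 7, 27, 0.04, 0, 0, 0],
    [50, 14, 54, 0.08, 0, 0, 0],
    [80, 21.5, 74.5, 0.09, 0, 0, 0],
    [110, 21.5, 74.5, 0.09, 0, 0, 0],
    [140, 21.5, 74.5, 0.09, 0, 0, 0]
  ]
}}

```text
time_s: 2.33
position: [0.548, -0.2287, 0.1378]
tool_rot: [[-0.0, 0.997, -0.078], [-0.001, -0.078, -0.997], [-1.0, -0.0, 0.001]]
contact_force: [0.9, 0.1, 0.1]
finger_gap: 0.0849
```

```bash
python3 -c "
from h import *
rel([0.548,-0.2282,0.074],Rdown(-4.5))
c=cap('wrist','w3')"
```

```text
t 2.33 pos [ 0.548  -0.2287  0.1378] gap 0.0849 F [0.9 0.1 0.1]
shift [63.8 -0.1 -0.5] rot [0.    0.001 0.   ] rows 1.6 per-row [40.  -0.  -0.3]
```

View pics/w3.png

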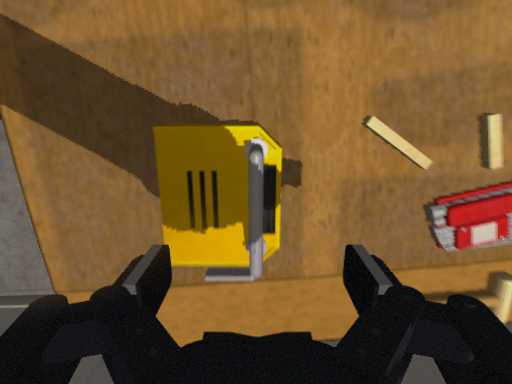

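w3 shows the bar at column 258, midway between the finger tips (columns 158 and 358), so I'll descend and grip.

Request:
{"method": "apply_moves", "body": {
  "series": [
    [25, 0, 0, 0, 0, 0, 0],
    [45, 0, 0, 0, 0, 0, 0.3],
    [64, 0, 0, 0, 0, 0, 0.5],
    [64, 0, 0, 0, 0, 0, 1],
    [64, 0, 0, 0, 0, 0, 1]
  ],
  "newtons": 25
}}

```text
time_s: 2.8
position: [0.5477, -0.2257, 0.0749]
tool_rot: [[-0.002, 0.997, -0.075], [0.001, -0.075, -0.997], [-1.0, -0.002, -0.001]]
contact_force: [0.3, -0.3, -1.5]
finger_gap: 0.0384
```

Request:
{"method": "apply_moves", "body": {
  "series": [
    [0, 0, 0, 0, 0, 0, 1],
    [0, 0, 0, 0, 0, 0, 1],
    [0, 0, 0, 0, 0, 0, 1],
    [0, 0, 0, 0, 0, 0, 1],
    [0, 0, 0, 0, 0, 0, 1]
  ]
}}

```text
time_s: 3.22
position: [0.5479, -0.227, 0.077]
tool_rot: [[-0.0, 0.997, -0.076], [0.001, -0.076, -0.997], [-1.0, -0.0, -0.001]]
contact_force: [-4.2, 0.8, 5.9]
finger_gap: 0.0084
```

```bash
python3 -c "
from h import *
c=cap('scene');cv2.imwrite('pics/s1.png',cv2.resize(c['color'][150:290,220:380],None,fx=4,fy=4,interpolation=cv2.INTER_CUBIC));rel([.548,-.228,.075],Rdown(-4.5))"
```

```text
t 3.27 pos [ 0.5479 -0.227   0.077 ] gap 0.0085 F [-4.3  2.3  5.9]
shift [2.  0.1 1. ] rot [ 0.002 -0.001  0.   ] rows 0.1 per-row [35.7  2.4 17.9]
```

View pics/s1.png

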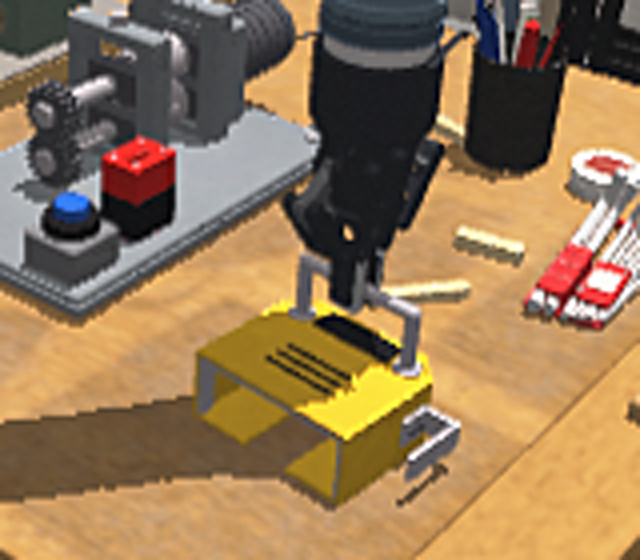

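Request:
{"method": "apply_moves", "body": {
  "series": [
    [-9.7, -12.4, 0, 0, 0, 0, 1],
    [-17.7, -26.1, 0, 0, 0, 0, 1],
    [-23.8, -40.5, 0, 0, 0, 0, 1],
    [-27.9, -55.8, 0, 0, 0, 0, 1],
    [-30.1, -71.3, 0, 0, 0, 0, 1]
  ]
}}

```text
time_s: 3.68
position: [0.4815, -0.2216, 0.1083]
tool_rot: [[0.01, 0.997, -0.075], [-0.002, -0.075, -0.997], [-1.0, 0.01, 0.001]]
contact_force: [2.4, 1.3, 5.5]
finger_gap: 0.0086
```

```bash
python3 -c "
from h import *
c=cap('scene');cv2.imwrite('pics/s2.png',cv2.resize(c['color'][150:290,190:350],None,fx=4,fy=4,interpolation=cv2.INTER_CUBIC));rel([.548,-.228,.075],Rdown(-4.5))"
```

```text
t 3.73 pos [ 0.4776 -0.2215  0.1083] gap 0.0088 F [-0.6  3.7 10. ]
shift [33.7 70.5  1. ] rot [ 0.001 -0.002 -0.006] rows 2.0 per-row [17.3 36.1  0.5]
```

View pics/s2.png

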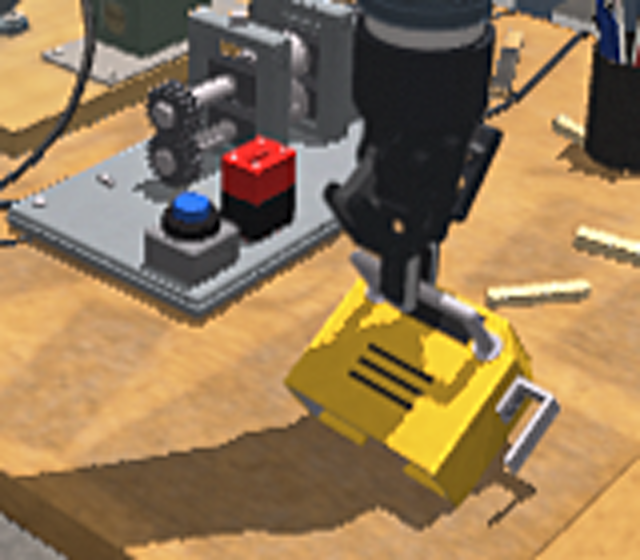

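Request:
{"method": "apply_moves", "body": {
  "series": [
    [-2, -15.8, 0, 0, 0, 0, 1],
    [0, -31.4, 0, 0, 0, 0, 1],
    [4, -46.7, 0, 0, 0, 0, 1],
    [10, -61.2, 0, 0, 0, 0, 1],
    [17.6, -75, 0, 0, 0, 0, 1]
  ]
}}

```text
time_s: 4.15
position: [0.4099, -0.2185, 0.0959]
tool_rot: [[0.014, 0.997, -0.075], [-0.0, -0.075, -0.997], [-1.0, 0.014, -0.001]]
contact_force: [-9.4, 2.6, 46.9]
finger_gap: 0.0089
```

```bash
python3 -c "
from h import *
c=cap('scene');cv2.imwrite('pics/s3.png',cv2.resize(c['color'][150:290,190:350],None,fx=4,fy=4,interpolation=cv2.INTER_CUBIC));rel([.378,-.215,.065],Rdown(-4.5))"
```

```text
t 4.2 pos [ 0.4022 -0.2179  0.0929] gap 0.009 F [-17.7   2.3  37.5]
shift [ 27.8 -24.5  -1. ] rot [ 0.001 -0.003 -0.002] rows 0.9 per-row [ 30.  -26.4  -1. ]
```

View pics/s3.png

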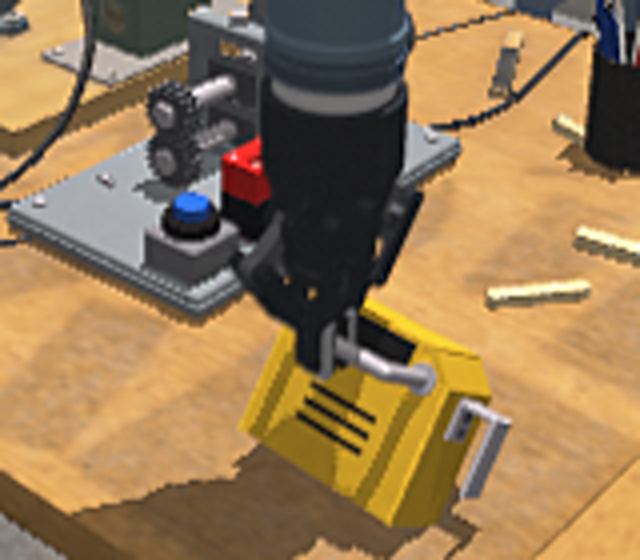

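```bash
cat >> m.py <<'E'
def plane():
    c=cap("scene");W=pts(c);hsv=cv2.cvtColor(c["color"],cv2.COLOR_BGR2HSV)
    m=(cv2.inRange(hsv,(22,170,60),(34,255,255))>0)&(W[...,0]<.65)&(W[...,1]<-.1)&(W[...,1]>-.34)&(W[...,0]>.3)
    p=W[m];rng=np.random.default_rng(0)
    for k in range(2):
        best=None
        for _ in range(300):
            a=p[rng.choice(len(p),3,False)];n=np.cross(a[1]-a[0],a[2]-a[0]);n/=np.linalg.norm(n)+1e-12
            i=abs((p-a[0])@n)<.0025
            if best is None or i.sum()>best.sum(): best=i
        q=p[best];n=np.linalg.svd(q-q.mean(0))[2][2];n*=np.sign(n@np.array([-1,-1,1]));print("plane",best.sum(),"n",n,"c",q.mean(0),"tilt from horizontal",np.degrees(np.arccos(n[2])));p=p[~best]
    return c
E
python3 -c "
from m import *
plane();o=r.get_obs();print(o['joint_positions'],o['contact_force'],o['moment'],o['position'])"
```

```text
plane 577 n [-0.8778  0.0544  0.4759] c [ 0.4154 -0.2263  0.0536] tilt from horizontal 61.58483972282614
plane 245 n [-0.045  -0.9988  0.0196] c [ 0.4352 -0.2782  0.047 ] tilt from horizontal 88.87647321995595
[-0.2592  0.2616  0.7415  2.1903 -0.2561  0.7756  0.5722] [-15.9833   2.0746  38.3689] [0.4537 3.2321 0.107 ] [ 0.4008 -0.2178  0.0922]
```

Request:
{"method": "apply_moves", "body": {
  "series": [
    [-5, 8, 0, 0, 0, 0.05, 1],
    [-7, 14, 0, 0, 0, 0.1, 1],
    [-8, 20, 0, 0, 0, 0.16, 1],
    [-8, 26, 0, 0, 0, 0.22, 1],
    [-8, 32, 0, 0, 0, 0.3, 1]
  ]
}}

```text
time_s: 4.67
position: [0.4377, -0.2204, 0.0989]
tool_rot: [[0.304, 0.95, -0.077], [-0.026, -0.072, -0.997], [-0.952, 0.305, 0.003]]
contact_force: [-1.1, 1.9, 5.9]
finger_gap: 0.0088
```

```bash
python3 -c "
from m import *
c=plane();cv2.imwrite('pics/s4.png',cv2.resize(c['color'][150:290,190:350],None,fx=4,fy=4,interpolation=cv2.INTER_CUBIC));o=r.get_obs();print(o['joint_positions'],o['contact_force'],o['moment'],o['position'],o['tool_rot'])"
```

```text
plane 904 n [-0.7365  0.049   0.6746] c [ 0.4324 -0.2277  0.0619] tilt from horizontal 47.576279864616886
plane 226 n [-0.0653 -0.9979  0.0009] c [ 0.4443 -0.279   0.043 ] tilt from horizontal 89.95092749802977
[-0.1743  0.1391  0.6718  2.3213 -0.4736  0.4648  0.8003] [-4.1197  0.641  15.5005] [ 0.1437 -0.0513  0.1512] [ 0.4358 -0.2202  0.0984] [[ 0.3059  0.9488 -0.0792]
 [-0.0249 -0.0752 -0.9969]
 [-0.9518  0.3069  0.0006]]
```

View pics/s4.png

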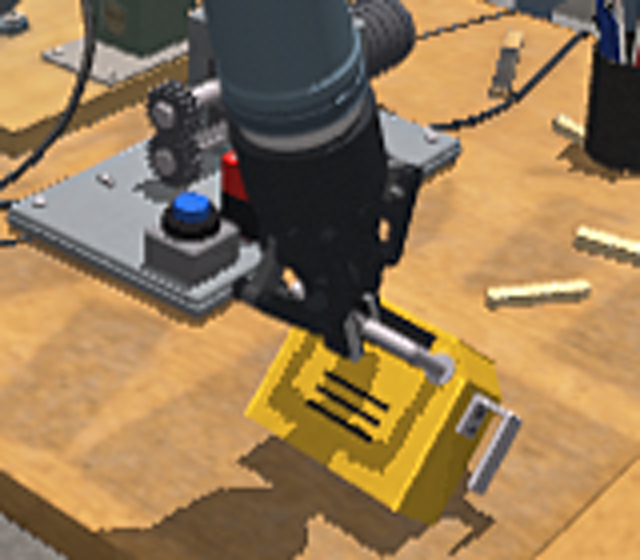

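Run:
```python
from m import *
c=dict(np.load("pics/w2.npz"))
print(ray_plane(c,[[346,178],[381,213],[425,182],[425,218],[355,188],[400,250]],.01))
c=cap("top");cv2.imwrite('pics/t1.png',cv2.resize(c['color'][140:240,200:340],None,fx=5,fy=5,interpolation=cv2.INTER_CUBIC))
```

```text
[[ 0.6562 -0.1755  0.01  ]
 [ 0.7147 -0.2287  0.01  ]
 [ 0.775  -0.18    0.01  ]
 [ 0.7849 -0.2364  0.01  ]
 [ 0.6709 -0.1903  0.01  ]
 [ 0.7537 -0.2902  0.01  ]]
```

View pics/t1.png

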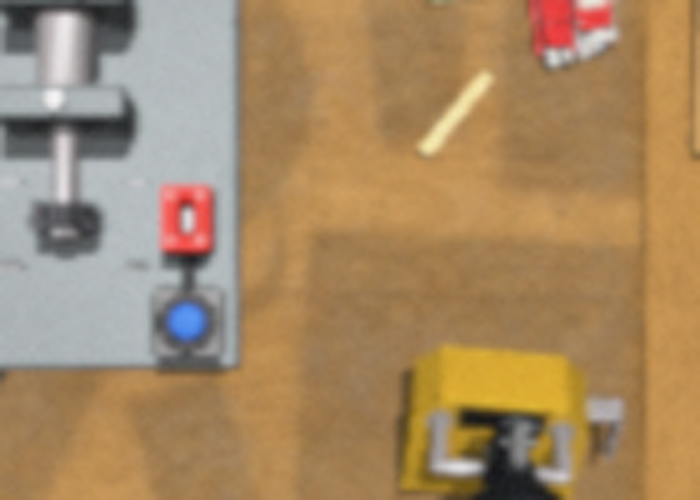

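Request:
{"method": "apply_moves", "body": {
  "series": [
    [0, 0, 0, 0, 0, 0, 1],
    [0, 0, 0, 0, 0, 0, 1],
    [-6, 2, 0, 0, 0, 0, 1],
    [-12, 4, 0, 0, 0, 0, 1],
    [-19, 6, 0, 0, 0, 0, 1]
  ],
  "newtons": 110
}}

```text
time_s: 5.18
position: [0.4327, -0.2175, 0.115]
tool_rot: [[0.292, 0.953, -0.076], [-0.021, -0.073, -0.997], [-0.956, 0.293, -0.001]]
contact_force: [-0.3, -0.2, -5.2]
finger_gap: 0.0066
```

```bash
python3 -c "
from m import *
c=plane();o=r.get_obs();print(o['contact_force'],o['moment'],o['position'],o['finger_gap'])"
```

```text
plane 917 n [-0.74    0.0494  0.6707] c [ 0.4283 -0.2248  0.0787] tilt from horizontal 47.875733698390384
plane 124 n [-0.066  -0.9978  0.01  ] c [ 0.4486 -0.2766  0.058 ] tilt from horizontal 89.42898068188441
[ 0.1357 -0.8977 -3.8218] [ 0.0039  0.5708 -0.0226] [ 0.4338 -0.2181  0.1165] 0.006439541259136222
```

Request:
{"method": "apply_moves", "body": {
  "series": [
    [-1, 14, 0, 0, 0, 0.08, 1],
    [-1, 28, 0, 0, 0, 0.17, 1],
    [-1, 42, 0, 0, 0, 0.26, 1],
    [-1, 56, 0, 0, 0, 0.34, 1],
    [-1, 66, 0, 0, 0, 0.42, 1]
  ]
}}

```text
time_s: 5.65
position: [0.4831, -0.2151, 0.1302]
tool_rot: [[0.57, 0.819, -0.063], [-0.022, -0.061, -0.998], [-0.821, 0.57, -0.017]]
contact_force: [0.6, 1.3, -4.3]
finger_gap: 0.0066
```

```bash
python3 -c "
from m import *
c=plane();o=r.get_obs();print(o['joint_positions'],o['contact_force'],o['moment'],o['position'],o['finger_gap'],o['tool_rot'])"
```

```text
plane 510 n [-0.9067  0.0476  0.419 ] c [ 0.4876 -0.2261  0.0901] tilt from horizontal 65.22775202439963
plane 192 n [-0.0473 -0.9989 -0.0071] c [ 0.5074 -0.2739  0.0832] tilt from horizontal 90.40944202736164
[-0.0394  0.0838  0.5565  2.3956 -1.2227  0.3231  1.5516] [ 0.563  -0.1943 -5.1153] [ 0.0674  1.2575 -0.0077] [ 0.4834 -0.215   0.1301] 0.006464615206583147 [[ 0.5712  0.8183 -0.0635]
 [-0.0221 -0.062  -0.9978]
 [-0.8205  0.5714 -0.0173]]
```

Request:
{"method": "apply_moves", "body": {
  "series": [
    [4, 12, 0, 0, 0, 0.02, 1],
    [8, 25, 0, 0, 0, 0.07, 1],
    [12, 38, 0, 0, 0, 0.14, 1],
    [16, 50, 0, 0, 0, 0.22, 1],
    [16, 50, 0, 0, 0, 0.3, 1]
  ]
}}

```text
time_s: 6.12
position: [0.503, -0.2224, 0.111]
tool_rot: [[0.595, 0.802, -0.052], [-0.035, -0.039, -0.999], [-0.803, 0.596, 0.004]]
contact_force: [-0.4, -0.7, -5.4]
finger_gap: 0.0066
```

```bash
python3 -c "
from m import *
c=plane();o=r.get_obs();print(o['joint_positions'],o['contact_force'],o['moment'],o['position'],o['finger_gap'],o['tool_rot'])"
```

```text
plane 581 n [-0.9205  0.0511  0.3873] c [ 0.5079 -0.2326  0.0684] tilt from horizontal 67.21277394504624
plane 141 n [-0.0265 -0.9995  0.0168] c [ 0.5323 -0.2822  0.0665] tilt from horizontal 89.03843640594897
[ 0.5019  0.1696 -0.0117  2.3622 -1.4935  0.2525  1.8511] [-1.6908  0.6339 -7.0302] [0.1523 1.7184 0.0446] [ 0.5012 -0.2222  0.109 ] 0.006953579755173471 [[ 0.5933  0.8032 -0.0541]
 [-0.0326 -0.0432 -0.9985]
 [-0.8043  0.5942  0.0005]]
```

Request:
{"method": "apply_moves", "body": {
  "series": [
    [5, 1, 0, 0, 0, 0, 1],
    [10, 1, 0, 0, 0, 0, 1],
    [15, 2, 0, 0, 0, 0, 1],
    [20, 2, 0, 0, 0, 0, 1],
    [22, 2, 0, 0, 0, 0, 1]
  ]
}}

```text
time_s: 6.58
position: [0.5177, -0.2239, 0.0948]
tool_rot: [[0.596, 0.801, -0.055], [-0.035, -0.042, -0.999], [-0.802, 0.597, 0.003]]
contact_force: [-1.4, -0.7, -4.5]
finger_gap: 0.0074
```

```bash
python3 -c "
from m import *
c=plane();o=r.get_obs();print(o['joint_positions'],o['contact_force'],o['moment'],o['position'],o['finger_gap'],o['tool_rot'])
cv2.imwrite('pics/s5.png',cv2.resize(c['color'][150:290,190:350],None,fx=4,fy=4,interpolation=cv2.INTER_CUBIC))"
```

```text
plane 483 n [-0.9168  0.0408  0.3973] c [ 0.523  -0.2381  0.0545] tilt from horizontal 66.59032991162738
plane 129 n [-0.0548 -0.9985 -0.0013] c [ 0.5452 -0.2838  0.0468] tilt from horizontal 90.07427555000996
[ 0.9125  0.2607 -0.462   2.3187 -1.562   0.1426  1.9625] [-0.3358 -0.1292 -4.9778] [ 0.0864  1.3939 -0.0358] [ 0.5176 -0.2243  0.0946] 0.00674757425390053 [[ 0.596   0.8011 -0.0556]
 [-0.0346 -0.0436 -0.9984]
 [-0.8022  0.597   0.0017]]
```

View pics/s5.png

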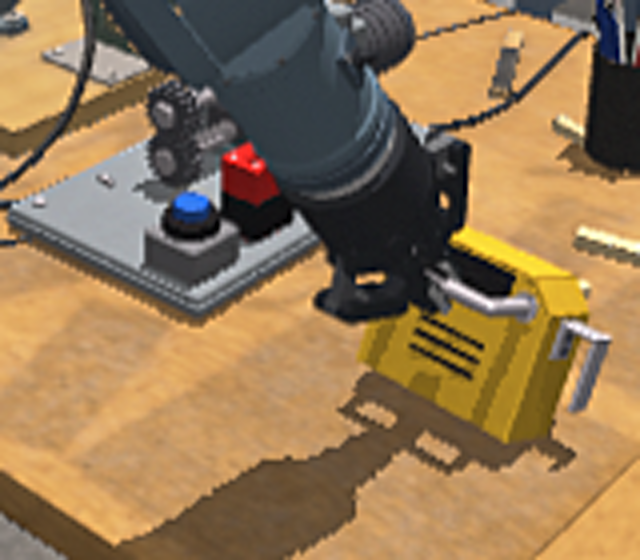

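Request:
{"method": "apply_moves", "body": {
  "series": [
    [0, 0, 0, 0, 0, 0, 1],
    [-0.5, -6, 0, 0, 0, 0, 1],
    [-1, -12, 0, 0, 0, 0, 1],
    [-1.5, -18, 0, 0, 0, 0, 1],
    [-1.5, -25, 0, 0, 0, 0, 1]
  ],
  "newtons": 20
}}

```text
time_s: 7.05
position: [0.4987, -0.2242, 0.0867]
tool_rot: [[0.596, 0.802, -0.05], [-0.029, -0.041, -0.999], [-0.803, 0.596, -0.001]]
contact_force: [2.9, 0.6, -1.1]
finger_gap: 0.0066
```

```bash
python3 -c "
from m import *
c=plane();o=r.get_obs();print(o['joint_positions'],o['contact_force'],o['moment'],o['position'],o['finger_gap'],o['tool_rot'])
cv2.imwrite('pics/s6.png',cv2.resize(c['color'][150:290,190:350],None,fx=4,fy=4,interpolation=cv2.INTER_CUBIC))"
```

```text
plane 516 n [-0.9461  0.0441  0.3209] c [ 0.5081 -0.2355  0.045 ] tilt from horizontal 71.28187108160704
plane 176 n [-0.0283 -0.9995  0.0134] c [ 0.5307 -0.2832  0.0454] tilt from horizontal 89.23410846802595
[ 1.2738  0.3291 -0.8124  2.341  -1.5684  0.0579  2.0595] [-2.4231  2.1768  3.4759] [0.2559 0.2007 0.3654] [ 0.4975 -0.2242  0.086 ] 0.006176063826148771 [[ 0.5945  0.8025 -0.0504]
 [-0.0291 -0.0411 -0.9987]
 [-0.8036  0.5952 -0.0011]]
```

View pics/s6.png

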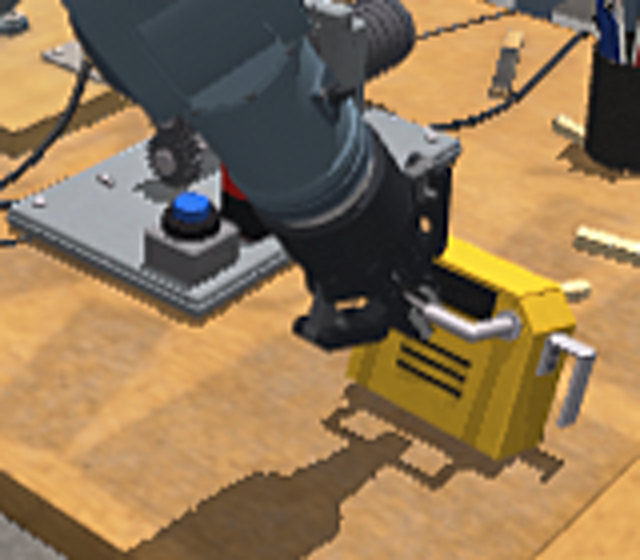

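Request:
{"method": "apply_moves", "body": {
  "series": [
    [0, -5, 0, 0, 0, 0, 0.9],
    [0, -10, 0, 0, 0, 0, 0.85],
    [0, -15, 0, 0, 0, 0, 0.8],
    [0, -20, 0, 0, 0, 0, 0.75],
    [0, -24, 0, 0, 0, 0, 0.7]
  ]
}}

```text
time_s: 7.52
position: [0.4768, -0.226, 0.0771]
tool_rot: [[0.586, 0.809, -0.048], [-0.023, -0.042, -0.999], [-0.81, 0.586, -0.006]]
contact_force: [-0.4, 0.0, -1.9]
finger_gap: 0.026
```

```bash
python3 -c "
from m import *
c=plane();o=r.get_obs();print(o['joint_positions'],o['contact_force'],o['moment'],o['position'],o['finger_gap'],o['tool_rot'])
cv2.imwrite('pics/s7.png',cv2.resize(c['color'][150:290,190:350],None,fx=4,fy=4,interpolation=cv2.INTER_CUBIC))"
```

```text
plane 486 n [-0.9965  0.0369  0.0752] c [ 0.4971 -0.2392  0.0424] tilt from horizontal 85.68534179912201
plane 263 n [ 0.0748 -0.0098  0.9971] c [ 0.5287 -0.2372  0.101 ] tilt from horizontal 4.327293965154367
[ 1.3665  0.3465 -0.8707  2.3681 -1.5695  0.0537  2.1043] [-0.9123  0.1366 -1.4496] [ 0.0537  0.8624 -0.0532] [ 0.476  -0.2261  0.0766] 0.025597561635293035 [[ 0.585   0.8096 -0.0484]
 [-0.0233 -0.0429 -0.9988]
 [-0.8107  0.5854 -0.0063]]
```

View pics/s7.png

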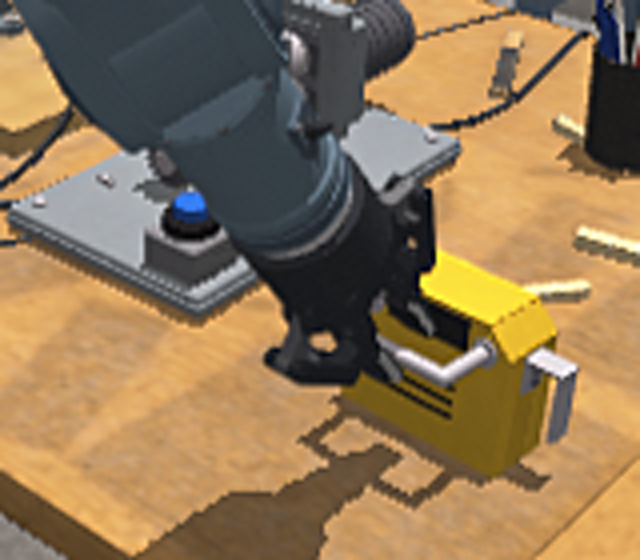

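Request:
{"method": "apply_moves", "body": {
  "series": [
    [0, -3, 0, 0, 0, 0, 0.68],
    [0, -5, 0, 0, 0, 0, 0.65],
    [0, -7, 0, 0, 0, 0, 0.62],
    [0, -9, 0, 0, 0, 0, 0.6],
    [0, -9, 0, 0, 0, 0, 0.6]
  ]
}}

```text
time_s: 7.98
position: [0.4708, -0.2267, 0.0752]
tool_rot: [[0.585, 0.809, -0.046], [-0.02, -0.042, -0.999], [-0.81, 0.586, -0.008]]
contact_force: [-0.6, 0.4, 0.4]
finger_gap: 0.034
```

```bash
python3 -c "
from m import *
c=plane();o=r.get_obs();print(o['joint_positions'],o['contact_force'],o['moment'],o['position'],o['finger_gap'],o['tool_rot'])
cv2.imwrite('pics/s8.png',cv2.resize(c['color'][150:290,190:350],None,fx=4,fy=4,interpolation=cv2.INTER_CUBIC))
c=cap('top');cv2.imwrite('pics/t8.png',cv2.resize(c['color'][140:240,200:340],None,fx=5,fy=5,interpolation=cv2.INTER_CUBIC))"
```

```text
plane 427 n [-0.9995  0.0309  0.0038] c [ 0.4941 -0.2407  0.0411] tilt from horizontal 89.78200709099082
plane 276 n [-0.0074 -0.0106  0.9999] c [ 0.5214 -0.2388  0.0999] tilt from horizontal 0.7421844530007973
[ 1.3985  0.3527 -0.8913  2.3746 -1.5696  0.0549  2.1206] [-0.1517  0.8596 -0.3157] [0.0756 0.656  0.0544] [ 0.471  -0.2267  0.0753] 0.034083375628841596 [[ 0.5856  0.8093 -0.0455]
 [-0.0201 -0.0417 -0.9989]
 [-0.8104  0.5859 -0.0082]]
```

View pics/s8.png

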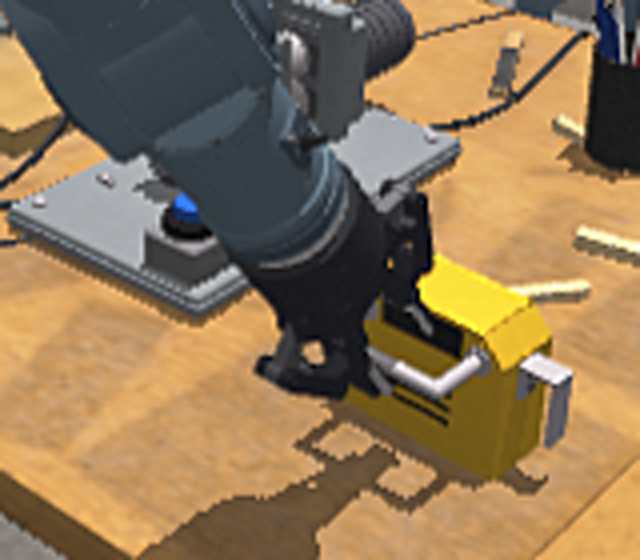

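View pics/t8.png

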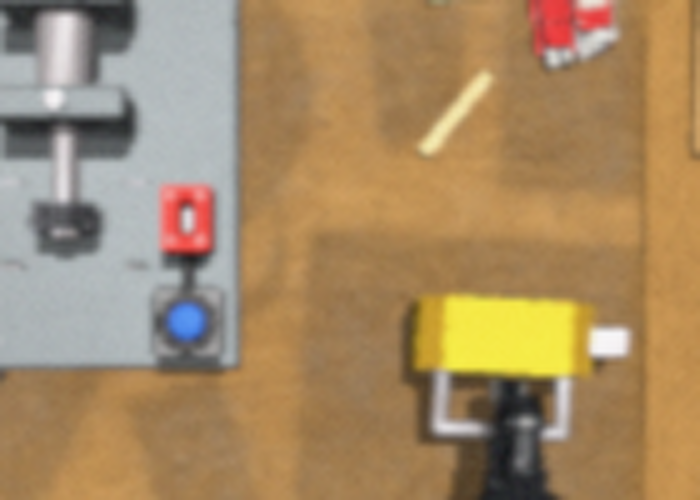

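The guard stands upright (89.8°), with the bar loose between the fingers. I'll back straight out along the finger axis.

Request:
{"method": "apply_moves", "body": {
  "series": [
    [-10, 0, 0, 0, 0, 0, 0.6],
    [-22, 0, 0, 0, 0, 0, 0.6],
    [-34, 0, 0, 0, 0, 0, 0.6],
    [-46, 0, 0, 0, 0, 0, 0.6],
    [-60, 0, 0, 0, 0, 0, 0.6]
  ]
}}

```text
time_s: 8.5
position: [0.4357, -0.2246, 0.1243]
tool_rot: [[0.585, 0.81, -0.044], [-0.019, -0.04, -0.999], [-0.811, 0.585, -0.008]]
contact_force: [-0.2, -0.8, 0.6]
finger_gap: 0.0341
```

```bash
python3 -c "
from m import *
c=plane();o=r.get_obs();print(o['joint_positions'],o['contact_force'],o['moment'],o['position'],o['finger_gap'],o['tool_rot'])
cv2.imwrite('pics/s9.png',cv2.resize(c['color'][130:290,160:350],None,fx=4,fy=4,interpolation=cv2.INTER_CUBIC))"
```

```text
plane 516 n [-0.9992  0.0403  0.0045] c [ 0.4945 -0.2312  0.0415] tilt from horizontal 89.74075225184862
plane 363 n [-0.0011 -0.008   1.    ] c [ 0.5212 -0.2295  0.1   ] tilt from horizontal 0.4604059758342875
[ 1.227   0.0767 -0.6264  2.4249 -1.1975  0.302   1.6706] [-1.2738 -0.061   0.5284] [-0.0146  0.6363  0.011 ] [ 0.4352 -0.2256  0.1256] 0.0345361853879005 [[ 0.5858  0.8092 -0.045 ]
 [-0.0219 -0.0397 -0.999 ]
 [-0.8102  0.5862 -0.0055]]
```

View pics/s9.png

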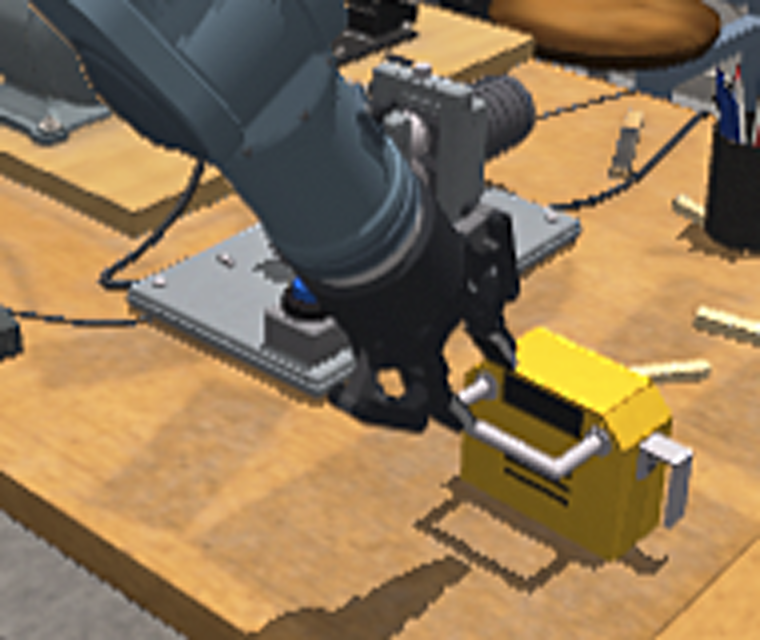

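Request:
{"method": "apply_moves", "body": {
  "series": [
    [-25, 5, 0, 0, 0, 0, 0.6],
    [-50, 20, 0, 0, 0, 0, 0.6],
    [-75, 37, 0, 0, 0, -0.1, 0.6],
    [-98, 55, 0, 0, 0, -0.2, 0.6],
    [-120, 72, 0, 0, 0, -0.3, 0.6]
  ]
}}

```text
time_s: 8.97
position: [0.4239, -0.2211, 0.2428]
tool_rot: [[0.414, 0.91, -0.032], [0.008, -0.039, -0.999], [-0.91, 0.413, -0.024]]
contact_force: [1.4, 1.0, 1.4]
finger_gap: 0.0339
```

```bash
python3 -c "
from m import *
o=r.get_obs();print(o['joint_positions']);rel([.519,-.232,.25],Rdown(-3))"
```

```text
[ 1.2743 -0.1562 -0.6618  2.2137 -0.505   0.7577  0.8843]
t 8.97 pos [ 0.4239 -0.2211  0.2428] gap 0.0339 F [1.4 1.  1.4]
shift [32.7 89.9  7.7] rot [ 0.015 -0.028 -0.426] rows 3.6 per-row [13.6 37.5  3.2]
```

Request:
{"method": "apply_moves", "body": {
  "series": [
    [3, 18, 2, 0.003, -0.005, -0.08, 0.5],
    [7, 36, 3, 0.006, -0.01, -0.17, 0.3],
    [14, 54, 5, 0.009, -0.015, -0.26, 0],
    [22, 72, 6, 0.012, -0.02, -0.34, 0],
    [32, 90, 8, 0.015, -0.028, -0.426, 0]
  ]
}}

```text
time_s: 9.38
position: [0.5237, -0.2346, 0.2544]
tool_rot: [[0.007, 0.999, -0.053], [-0.004, -0.053, -0.999], [-1.0, 0.008, 0.004]]
contact_force: [-0.2, 0.4, 1.6]
finger_gap: 0.0851
```

```bash
python3 -c "
from m import *
o=r.get_obs();print(o['joint_positions']);rel([.519,-.232,.25],Rdown(-3))
c=cap('wrist','w4');np.savez('pics/w4.npz',**c);W=pts(c);mill(c,W)
m=(abs(W[...,2]-.1)<.006)&(W[...,1]<-.1)&(W[...,0]<.6);p=W[m];print('top',len(p),cv2.minAreaRect((p[:,:2]*1000).astype(np.float32)),np.median(p[:,2]))
"
```

```text
[ 1.0522  0.3228 -0.8383  1.7336  0.259   1.1914  0.0917]
t 9.38 pos [ 0.5237 -0.2346  0.2544] gap 0.0851 F [-0.2  0.4  1.6]
shift [ 4.3 -4.8 -2.3] rot [-0.     0.004 -0.008] rows 0.2 per-row [ 25.1 -28.  -13.6]
top 4587 ((520.422119140625, -225.78273010253906), (102.78975677490234, 51.9543342590332), 86.94248962402344) 0.10218829858064638
```

View pics/w4.png

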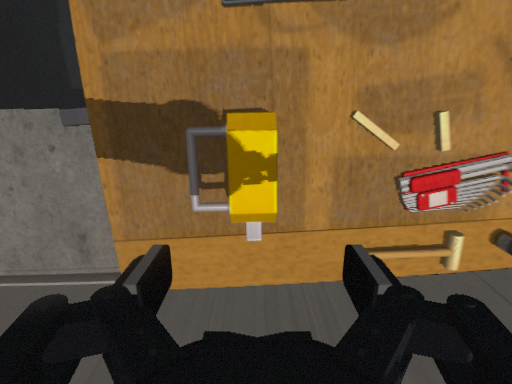

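```bash
python3 -c "
from m import *
c=dict(np.load('pics/w4.npz'));W=pts(c)
g=(W[...,1]<-.12)&(W[...,1]>-.36)
m=g&(W[...,2]>.074)&(W[...,2]<.09)&(W[...,0]<.489)&(W[...,0]>.42);p=W[m];print('bar+legs',len(p),cv2.minAreaRect((p[:,:2]*1000).astype(np.float32)),np.median(p[:,2]))
m=g&(W[...,2]>.06)&(W[...,0]>.45)&(W[...,0]<.58)
print('all',cv2.minAreaRect((W[m][:,:2]*1000).astype(np.float32)))
hsv=cv2.cvtColor(c['color'],cv2.COLOR_BGR2HSV);y=(cv2.inRange(hsv,(22,150,50),(34,255,255))>0)&g&(W[...,2]>.07);print('yel',cv2.minAreaRect((W[y][:,:2]*1000).astype(np.float32)))
print(r.get_obs()['position'])
"
```

```text
bar+legs 1224 ((470.7981262207031, -223.7640380859375), (92.05008697509766, 39.00223922729492), 88.18209838867188) 0.0864992674081557
all ((515.2129516601562, -238.4810791015625), (146.00619506835938, 129.55604553222656), 89.94181823730469)
yel ((521.1747436523438, -226.96893310546875), (120.70469665527344, 50.42966079711914), 87.19437408447266)
[ 0.5313 -0.2308  0.2496]
```

Request:
{"method": "apply_moves", "body": {
  "series": [
    [0, 0, 0, 0, 0, 0, 0],
    [0, 0, 0, 0, 0, 0, 0],
    [0, 0, 0, 0, 0, 0, 0],
    [0, 0, 0, 0, 0, 0, 0],
    [0, 0, 0, 0, 0, 0, 0]
  ]
}}

```text
time_s: 9.85
position: [0.5202, -0.2343, 0.2543]
tool_rot: [[0.009, 0.999, -0.053], [-0.006, -0.053, -0.999], [-1.0, 0.009, 0.005]]
contact_force: [0.1, -0.6, 0.1]
finger_gap: 0.0854
```

```bash
cat >> m.py <<'E'
def gtop(c,W,xr=(.45,.62),yr=(-.36,-.12),zt=.1):
    g=(W[...,1]<yr[1])&(W[...,1]>yr[0])&(W[...,0]>xr[0])&(W[...,0]<xr[1])
    p=W[g&(abs(W[...,2]-zt)<.005)];print('top',len(p),cv2.minAreaRect((p[:,:2]*1000).astype(np.float32)),np.median(p[:,2]))
    hsv=cv2.cvtColor(c['color'],cv2.COLOR_BGR2HSV);y=(cv2.inRange(hsv,(22,150,50),(34,255,255))>0)&g&(W[...,2]>zt-.03);print('yel',cv2.minAreaRect((W[y][:,:2]*1000).astype(np.float32)))
E
python3 -c "
from m import *
o=r.get_obs();print(o['joint_positions'],o['qvel']);rel([.519,-.232,.25],Rdown(-3))
c=cap('wrist','w5');np.savez('pics/w5.npz',**c);W=pts(c);gtop(c,W)
rel([.519,-.232,.25],Rdown(-3))
c=cap('top');gtop(c,pts(c))
"
```

```text
[ 1.0553  0.3132 -0.8358  1.7428  0.2529  1.1864  0.0974] [-0.      0.0005  0.0013 -0.0029  0.0036  0.0006 -0.0048]
t 9.85 pos [ 0.5202 -0.2343  0.2543] gap 0.0854 F [ 0.1 -0.6  0.1]
shift [ 4.3 -1.3 -2.2] rot [-0.     0.005 -0.009] rows 0.1 per-row [ 34.2 -10.8 -17.7]
top 4508 ((520.5153198242188, -225.23785400390625), (99.92523956298828, 51.85569763183594), 88.21342468261719) 0.10218597157667264
yel ((521.0009765625, -226.03192138671875), (120.82352447509766, 52.0491943359375), 86.35799407958984)
t 9.9 pos [ 0.5204 -0.2343  0.2544] gap 0.0855 F [-0.8 -0.1  0.1]
shift [ 4.3 -1.5 -2.2] rot [-0.     0.005 -0.009] rows 0.1 per-row [ 34.  -11.8 -17.4]
top 229 ((521.7866821289062, -205.33441162109375), (51.24827575683594, 61.37532424926758), 0.520047664642334) 0.09965926267720726
yel ((522.7969970703125, -200.8600616455078), (71.80814361572266, 50.06770706176758), 88.24484252929688)
```

```bash
python3 -c "
from m import *
rel([.5210,-.226,.12],Rdown(-2.5));rel([.521,-.226,.064],Rdown(-2.5))
"
```

```text
t 9.95 pos [ 0.5205 -0.2343  0.2544] gap 0.0852 F [ 0.4  0.5 -0.1]
shift [134.3  -1.2  -9. ] rot [-0.009  0.005 -0.009] rows 3.4 per-row [39.9 -0.4 -2.7]
t 9.95 pos [ 0.5205 -0.2343  0.2544] gap 0.0852 F [ 0.4  0.5 -0.1]
shift [190.3  -1.7  -9.2] rot [-0.009  0.005 -0.009] rows 4.8 per-row [40.  -0.4 -1.9]
```

Request:
{"method": "apply_moves", "body": {
  "series": [
    [25, 0, -4, -0.009, 0.005, -0.009, 0.25],
    [52, 0, -9, -0.009, 0.005, -0.009, 0.25],
    [80, -1, -9, -0.009, 0.005, -0.009, 0.25],
    [102, -1, -9, -0.009, 0.005, -0.009, 0.25],
    [119, -1, -9, -0.009, 0.005, -0.009, 0.25]
  ]
}}

```text
time_s: 10.37
position: [0.5202, -0.2251, 0.1328]
tool_rot: [[-0.002, 0.999, -0.043], [0.002, -0.043, -0.999], [-1.0, -0.003, -0.002]]
contact_force: [0.4, 0.0, -0.1]
finger_gap: 0.0641
```

Request:
{"method": "apply_moves", "body": {
  "series": [
    [0, 0, 0, 0, 0, 0, 0.25],
    [0, 0, 0, 0, 0, 0, 0.25],
    [0, 0, 0, 0, 0, 0, 0.25],
    [0, 0, 0, 0, 0, 0, 0.25],
    [0, 0, 0, 0, 0, 0, 0.25]
  ]
}}

```text
time_s: 10.78
position: [0.5232, -0.2253, 0.1361]
tool_rot: [[0.002, 0.999, -0.042], [0.001, -0.042, -0.999], [-1.0, 0.002, -0.001]]
contact_force: [0.3, -0.0, 0.5]
finger_gap: 0.0638
```

```bash
python3 -c "
from m import *
rel([.521,-.226,.064],Rdown(-2.5))
c=cap('wrist','w6');np.savez('pics/w6.npz',**c);gtop(c,pts(c))
"
```

```text
t 10.78 pos [ 0.5232 -0.2253  0.1361] gap 0.0638 F [ 0.3 -0.   0.5]
shift [72.1 -2.3  0.9] rot [ 0.001 -0.001 -0.002] rows 1.8 per-row [40.  -1.3  0.5]
top 10631 ((521.0216064453125, -225.40074157714844), (101.254638671875, 51.20704650878906), 87.98359680175781) 0.10230820086098891
yel ((521.2373046875, -225.2667999267578), (120.0055160522461, 52.21415710449219), 86.8766860961914)
```

View pics/w6.png

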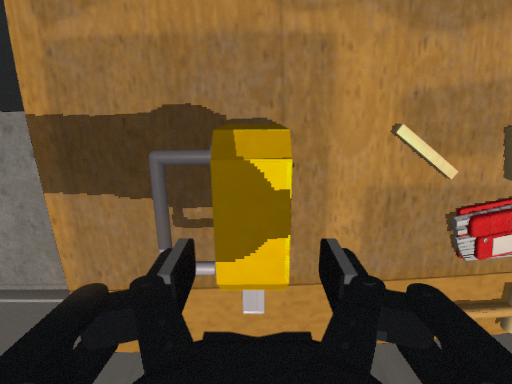

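w6 shows the top face at columns 213–292, between the fingers at about 193 and 322. The handle bar is at column 160, outside the front finger. I'll lower and grip.

Request:
{"method": "apply_moves", "body": {
  "series": [
    [16, -1, 0, 0, 0, 0, 0.25],
    [32, -2, 0, 0, 0, 0, 0.25],
    [48, -2, 0, 0, 0, 0, 0.25],
    [62, -2, 0, 0, 0, 0, 0.25],
    [72, -2, 0, 0, 0, 0, 0.25]
  ]
}}

```text
time_s: 11.25
position: [0.5196, -0.2245, 0.0612]
tool_rot: [[-0.001, 0.999, -0.042], [0.003, -0.042, -0.999], [-1.0, -0.001, -0.003]]
contact_force: [-0.5, 0.4, -0.0]
finger_gap: 0.0641
```

Request:
{"method": "apply_moves", "body": {
  "series": [
    [0, 0, 0, 0, 0, 0, 0.25],
    [0, 0, 0, 0, 0, 0, 0.35],
    [0, 0, 0, 0, 0, 0, 0.5],
    [0, 0, 0, 0, 0, 0, 0.8],
    [0, 0, 0, 0, 0, 0, 0.8]
  ],
  "newtons": 50
}}

```text
time_s: 11.67
position: [0.5203, -0.2245, 0.0628]
tool_rot: [[0.0, 0.999, -0.042], [0.002, -0.042, -0.999], [-1.0, 0.0, -0.002]]
contact_force: [-0.2, 1.3, -1.0]
finger_gap: 0.0501
```

```bash
python3 -c "
from m import *
rel([.521,-.226,.064],Rdown(-2.5));print(r.get_obs()['moment'])
c=cap('scene');cv2.imwrite('pics/s10.png',cv2.resize(c['color'][130:290,160:350],None,fx=4,fy=4,interpolation=cv2.INTER_CUBIC))
"
```

```text
t 11.67 pos [ 0.5203 -0.2245  0.0628] gap 0.0501 F [-0.2  1.3 -1. ]
shift [-1.2  0.7  1.5] rot [ 0.002 -0.002 -0.   ] rows 0.1 per-row [-23.2  14.   29.4]
[ 0.1032 -0.0039  0.0188]
```

View pics/s10.png

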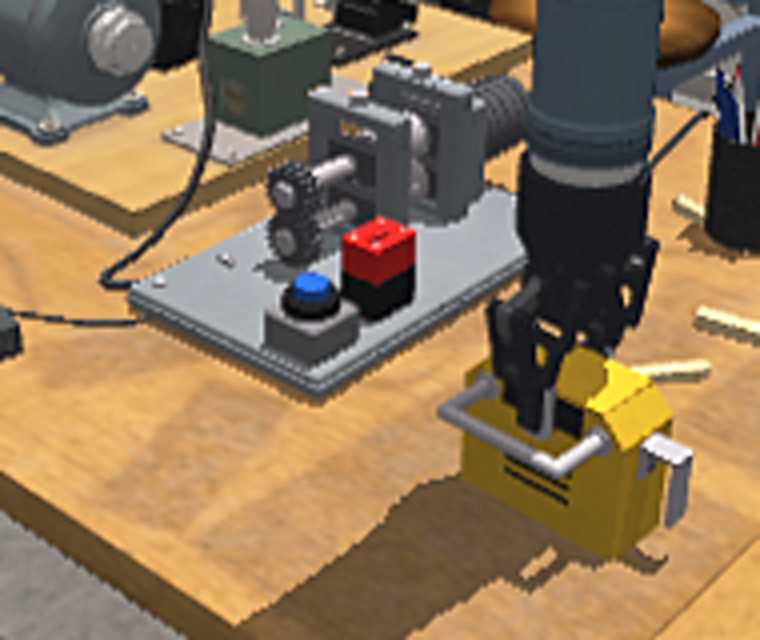

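Request:
{"method": "apply_moves", "body": {
  "series": [
    [-12, 0, 0, 0, 0, 0, 0.8],
    [-30, 0, 0, 0, 0, 0, 0.8],
    [-55, 0, 0, 0, 0, 0, 0.8],
    [-80, 0, 0, 0, 0, 0, 0.8],
    [-105, 0, 0, 0, 0, 0, 0.8]
  ]
}}

```text
time_s: 12.13
position: [0.519, -0.2244, 0.168]
tool_rot: [[-0.002, 0.999, -0.042], [0.003, -0.042, -0.999], [-1.0, -0.002, -0.003]]
contact_force: [0.9, -0.1, -4.6]
finger_gap: 0.0494
```

Request:
{"method": "apply_moves", "body": {
  "series": [
    [-15, 15, -15, 0, 0, 0, 0.8],
    [-30, 33, -40, 0, 0, 0, 0.8],
    [-42, 51, -65, -0.03, 0, 0, 0.8],
    [-45, 68, -90, -0.06, 0, 0, 0.8],
    [-45, 75, -108, -0.06, 0, 0, 0.8]
  ]
}}

```text
time_s: 12.55
position: [0.6025, -0.1164, 0.215]
tool_rot: [[0.005, 1.0, 0.022], [0.005, 0.022, -1.0], [-1.0, 0.005, -0.005]]
contact_force: [0.0, 0.6, -4.1]
finger_gap: 0.0491
```

Request:
{"method": "apply_moves", "body": {
  "series": [
    [0, 0, 0, 0, 0, 0, 0.8],
    [0, 0, 0, 0, 0, 0, 0.8],
    [0, 0, 0, 0, 0, 0, 0.8],
    [0, 0, 0, 0, 0, 0, 0.8],
    [0, 0, 0, 0, 0, 0, 0.8]
  ]
}}

```text
time_s: 12.97
position: [0.5986, -0.1223, 0.2119]
tool_rot: [[-0.002, 1.0, 0.015], [0.002, 0.015, -1.0], [-1.0, -0.002, -0.002]]
contact_force: [-0.5, 0.1, -4.8]
finger_gap: 0.0498
```

```bash
python3 -c "
from m import *
rel([.60,-.1,.21],Rdown(1))
c=cap('wrist','w7');np.savez('pics/w7.npz',**c);mill(c,pts(c))
c=cap('scene');cv2.imwrite('pics/s11.png',cv2.resize(c['color'][100:290,140:350],None,fx=3.5,fy=3,interpolation=cv2.INTER_CUBIC))
"
```

```text
t 12.97 pos [ 0.5986 -0.1223  0.2119] gap 0.0498 F [-0.5  0.1 -4.8]
shift [  1.9   1.8 -22.2] rot [-0.003 -0.002  0.002] rows 0.6 per-row [  3.4   3.2 -39.7]
red top 1804 rect ((599.5867919921875, -4.144557952880859), (43.25294494628906, 34.290672302246094), 0.9694607257843018) z 0.083851514622344
  ray rect ((599.3850708007812, -4.020282745361328), (43.325416564941406, 34.89836502075195), 1.9986166954040527)
  hole [238  37   7   7  36] [[0.5838 0.0071 0.082 ]]
  hole [275  37   6   7  30] [[0.6151 0.0077 0.082 ]]
  hole [247  50  25  10 235] [[ 0.5996 -0.0043  0.082 ]]
  hole [238  64   7   6  34] [[ 0.5843 -0.0142  0.082 ]]
  hole [275  64   6   6  31] [[ 0.6157 -0.0137  0.082 ]]
blue z 0.07635646632475179 pts mean [ 0.5287 -0.0057  0.0751] centre [[ 0.5292 -0.0059  0.0764]]
```

View pics/w7.png

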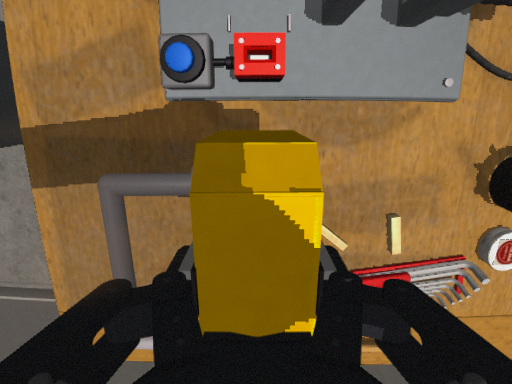

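View pics/s11.png

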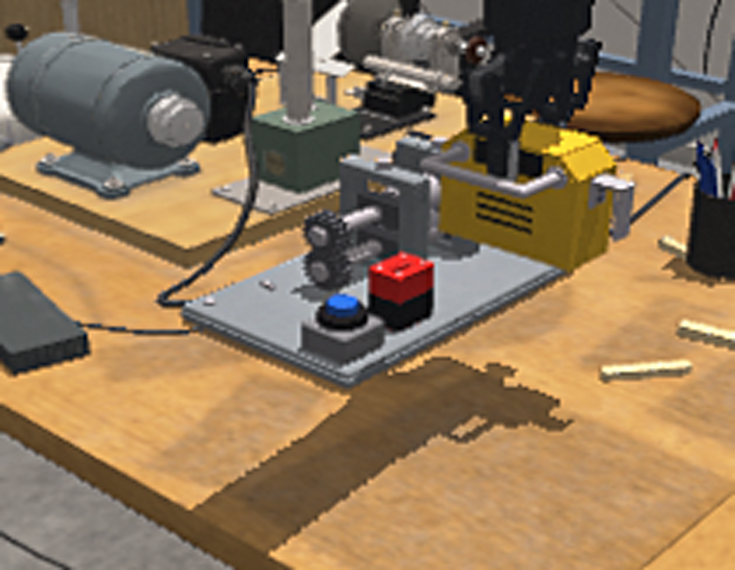

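```bash
python3 -c "
from m import *
c=dict(np.load('pics/w7.npz'));W=pts(c);gtop(c,W,(.5,.68),(-.3,-.03),.249)
m=(W[...,1]<-.03)&(W[...,1]>-.2)&(abs(W[...,2]-.249)<.008);p=W[m];print(np.percentile(p,[1,99],axis=0))
m=(W[...,1]<-.03)&(W[...,2]>.21)&(W[...,2]<.24)&(W[...,0]<.58);p=W[m];print(p.min(0),p.max(0))
# bar leg (left one, +y)
o=r.get_obs();print(o['position'])
"
```

```text
top 20604 ((599.624755859375, -109.37605285644531), (73.32054138183594, 76.98719024658203), 89.97313690185547) 0.25130676022552656
yel ((598.9962768554688, -104.83306884765625), (58.56949234008789, 82.41788482666016), 1.0601344108581543)
[[ 0.571  -0.1427  0.2416]
 [ 0.6279 -0.0718  0.2546]]
[ 0.5292 -0.1713  0.2129] [ 0.58   -0.0641  0.2399]
[ 0.5989 -0.1217  0.2121]
```

```bash
python3 -c "
from m import *
c=dict(np.load('pics/w7.npz'));W=pts(c)
for v in (128,132,134,138,160,180,186,190,194,198,210):print(v,W[v,258])
y=-.1223
print(ray_plane(c,[[258,192]],.249),ray_plane(c,[[258,131]],.231))
for u in(160,):
  for v in range(168,204,3):print(v,W[v,u])
"
```

```text
128 [ 0.5999 -0.0712  0.0028]
132 [ 0.5994 -0.0636  0.1779]
134 [ 0.5994 -0.0637  0.1918]
138 [ 0.5993 -0.0637  0.2162]
160 [ 0.5994 -0.0703  0.24  ]
180 [ 0.5995 -0.0769  0.2465]
186 [ 0.5995 -0.0788  0.2484]
190 [ 0.5995 -0.0797  0.2509]
194 [ 0.5995 -0.0808  0.2523]
198 [ 0.5995 -0.0827  0.251 ]
210 [ 0.5996 -0.0872  0.2518]
[[ 0.5995 -0.081   0.249 ]] [[ 0.5992 -0.0595  0.231 ]]
168 [ 0.4801 -0.1208  0.0013]
171 [ 0.4799 -0.1245  0.0016]
174 [ 0.5572 -0.0781  0.2325]
177 [ 0.5576 -0.0791  0.2342]
180 [ 0.5581 -0.08    0.2357]
183 [ 0.5581 -0.0812  0.2361]
186 [ 0.5584 -0.0822  0.2373]
189 [ 0.5578 -0.0839  0.2359]
192 [ 0.5576 -0.0853  0.2357]
195 [ 0.557  -0.0871  0.2342]
198 [ 0.4771 -0.1594  0.0011]
201 [ 0.4772 -0.1631  0.0021]
```

```bash
python3 -c "
from m import *
rel([.5973,.0812,.21],Rdown(1.0));print(r.get_obs()['joint_positions'])
"
```

```text
t 13.07 pos [ 0.5989 -0.1217  0.2121] gap 0.0498 F [-0.4  0.3 -5.6]
shift [   2.6    1.5 -202.9] rot [-0.002 -0.002  0.001] rows 5.1 per-row [  0.5   0.3 -40. ]
[ 0.7914  0.4599 -0.8397  1.6797  0.3647  1.1691 -0.1267]
```

Request:
{"method": "apply_moves", "body": {
  "series": [
    [0, 0, -12, 0, 0, 0, 0.8],
    [0, 0.5, -30, 0, 0, 0, 0.8],
    [0, 1, -52, 0, 0, 0, 0.8],
    [0, 1, -76, 0, 0, 0, 0.8],
    [0, 1, -100, 0, 0, 0, 0.8]
  ]
}}

```text
time_s: 13.48
position: [0.5984, -0.0185, 0.2129]
tool_rot: [[-0.001, 1.0, 0.017], [0.003, 0.017, -1.0], [-1.0, -0.0, -0.003]]
contact_force: [-0.1, 0.4, -5.4]
finger_gap: 0.0495
```

Request:
{"method": "apply_moves", "body": {
  "series": [
    [0, 0, -28, 0, 0, 0, 0.8],
    [0, 0, -56, 0, 0, 0, 0.8],
    [0, 0, -80, 0, 0, 0, 0.8],
    [0, 0, -96, 0, 0, 0, 0.8],
    [0, 0, -103, 0, 0, 0, 0.8]
  ]
}}

```text
time_s: 13.9
position: [0.5956, 0.0889, 0.2137]
tool_rot: [[-0.0, 1.0, 0.024], [0.006, 0.024, -1.0], [-1.0, -0.0, -0.006]]
contact_force: [-0.1, 1.2, -5.1]
finger_gap: 0.0492
```

Request:
{"method": "apply_moves", "body": {
  "series": [
    [0, 0, 0, 0, 0, 0, 0.8],
    [0, 0, 0, 0, 0, 0, 0.8],
    [0, 0, 0, 0, 0, 0, 0.8],
    [0, 0, 0, 0, 0, 0, 0.8],
    [0, 0, 0, 0, 0, 0, 0.8]
  ]
}}

```text
time_s: 14.32
position: [0.5972, 0.0806, 0.2127]
tool_rot: [[-0.001, 1.0, 0.015], [0.002, 0.015, -1.0], [-1.0, -0.001, -0.002]]
contact_force: [0.9, -0.4, -5.9]
finger_gap: 0.0493
```

```bash
python3 -c "
from m import *
rel([.5973,.0812,.14],Rdown(1.0));print(r.get_obs()['tool_rot'])
c=cap('wrist','w8');np.savez('pics/w8.npz',**c);W=pts(c)
c=cap('scene');cv2.imwrite('pics/s12.png',cv2.resize(c['color'][100:260,170:350],None,fx=4,fy=4,interpolation=cv2.INTER_CUBIC))
np.savez('pics/s12.npz',**c)
c=cap('top');cv2.imwrite('pics/t12.png',cv2.resize(c['color'][120:220,180:290],None,fx=5,fy=5,interpolation=cv2.INTER_CUBIC))
"
```

```text
t 14.32 pos [0.5972 0.0806 0.2127] gap 0.0493 F [ 0.9 -0.4 -5.9]
shift [72.7  0.2 -0.5] rot [-0.003 -0.002  0.001] rows 1.8 per-row [40.   0.1 -0.3]
[[-0.0011  0.9999  0.0145]
 [ 0.0018  0.0145 -0.9999]
 [-1.     -0.001  -0.0019]]
```

View pics/s12.png

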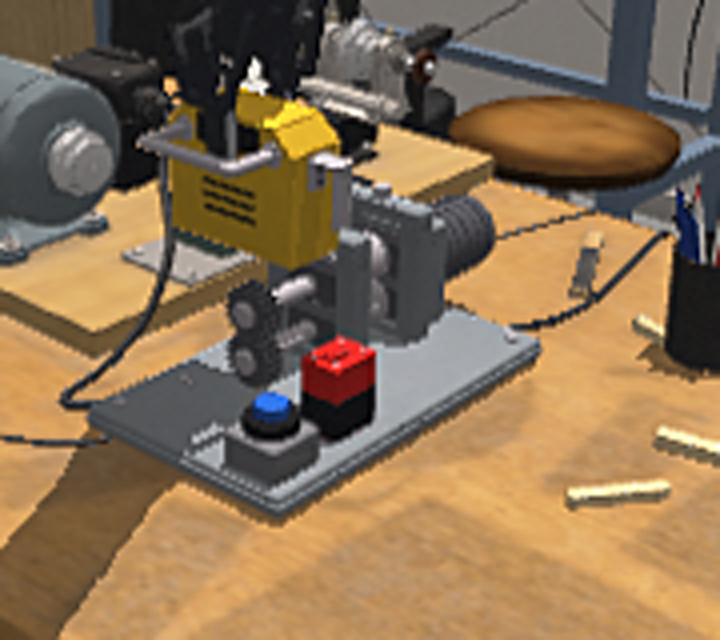

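View pics/t12.png

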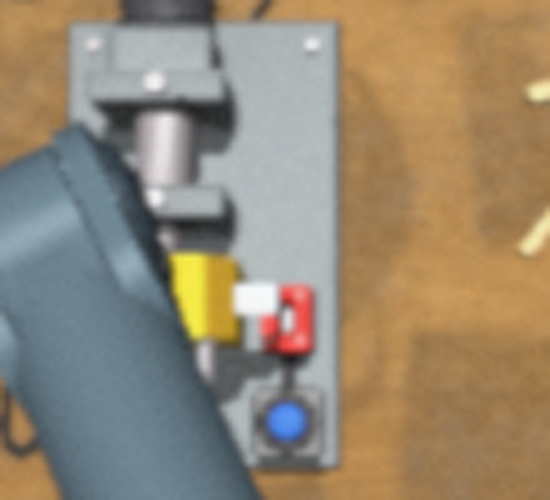

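View pics/w8.png

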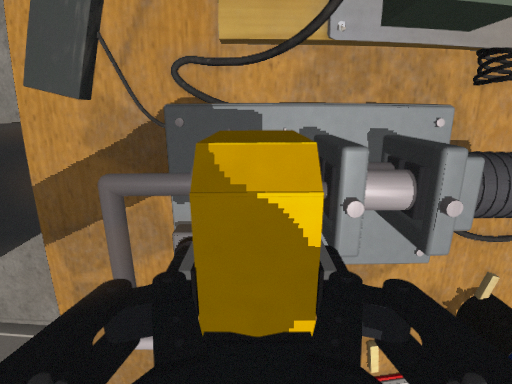

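```bash
python3 -c "
from m import *
c=dict(np.load('pics/w8.npz'));W=pts(c)
d=(abs(W[...,2]-.022)<.006);e=[]
for u in range(215,440,6):
    v=np.where(d[:,u]&(W[:,u,1]>.1))[0]
    if len(v): e.append([u,v.min()])
q=ray_plane(c,e,.022);f=cv2.fitLine(q[:,:2].astype(np.float32),cv2.DIST_HUBER,0,.0005,.0005).ravel();print('edge',f,np.degrees(np.arctan2(f[1],f[0])))
print('y at .598',f[3]+(.598-f[2])*f[1]/f[0])
for v in (115,130,150): 
    u=np.where(d[v])[0];print(v,u.min(),u.max(),ray_plane(c,[[u.min(),v],[u.max(),v]],.022)[:,:2])
c=dict(np.load('pics/s12.npz'));W=pts(c)
m=(W[...,0]>.55)&(W[...,0]<.64)&(W[...,1]>-.03)&(W[...,1]<.012)&(W[...,2]>.15)&(W[...,2]<.25)
p=W[m];v,u=np.where(m);print('tongue',len(p),p.min(0),p.max(0),np.median(p,0));
"
```

```text
edge [1.     0.0098 0.6469 0.2218] 0.5623723
y at .598 0.22132078
115 164 453 [[0.4943 0.1458]
 [0.819  0.1526]]
130 165 451 [[0.4944 0.1295]
 [0.8197 0.1359]]
150 167 382 [[0.4952 0.107 ]
 [0.7412 0.1109]]
tongue 98 [ 0.5877 -0.0072  0.1805] [0.608  0.0108 0.2301] [ 0.5962 -0.0038  0.2105]
```

Request:
{"method": "apply_moves", "body": {
  "series": [
    [8, 0, -0.5, -0.003, 0, 0, 0.8],
    [20, 0, -0.5, -0.003, 0, 0, 0.8],
    [34, 0, -0.5, -0.003, 0, 0, 0.8],
    [46, 0, -0.5, -0.003, 0, 0, 0.8],
    [54, 0, -0.5, -0.003, 0, 0, 0.8]
  ]
}}

```text
time_s: 14.88
position: [0.595, 0.0829, 0.1557]
tool_rot: [[-0.005, 1.0, 0.021], [0.002, 0.021, -1.0], [-1.0, -0.005, -0.002]]
contact_force: [-0.3, -0.3, -6.5]
finger_gap: 0.0493
```

Request:
{"method": "apply_moves", "body": {
  "series": [
    [4, 0, 0, 0, 0, 0, 0.8],
    [6, 0, 0, 0, 0, 0, 0.8],
    [6, 0, 0, 0, 0, 0, 0.8],
    [6, 0, 0, 0, 0, 0, 0.8],
    [6, 0, 0, 0, 0, 0, 0.8]
  ]
}}

```text
time_s: 15.3
position: [0.5975, 0.0838, 0.1539]
tool_rot: [[0.001, 1.0, 0.021], [0.003, 0.021, -1.0], [-1.0, 0.001, -0.003]]
contact_force: [0.0, 0.4, -4.4]
finger_gap: 0.0495
```

```bash
python3 -c "
from m import *
rel([.5973,.0812,.0848],Rdown(1.0))
c=cap('scene');cv2.imwrite('pics/s13.png',cv2.resize(c['color'][120:220,200:320],None,fx=6,fy=6,interpolation=cv2.INTER_CUBIC))
W=pts(c)
m=(W[...,0]>.55)&(W[...,0]<.64)&(W[...,1]>-.03)&(W[...,1]<.012)&(W[...,2]>.1)&(W[...,2]<.19)
p=W[m];print('tongue',len(p),p.min(0),p.max(0),np.median(p,0))
c=cap('top');cv2.imwrite('pics/t13.png',cv2.resize(c['color'][150:220,200:270],None,fx=8,fy=8,interpolation=cv2.INTER_CUBIC))
"
```

```text
t 15.3 pos [0.5975 0.0838 0.1539] gap 0.0495 F [ 0.   0.4 -4.4]
shift [69.1 -0.4  2.9] rot [ 0.003 -0.003 -0.001] rows 1.7 per-row [40.  -0.2  1.7]
tongue 90 [ 0.587  -0.0046  0.1222] [0.6079 0.0103 0.1707] [ 0.5963 -0.0011  0.1496]
```

View pics/s13.png

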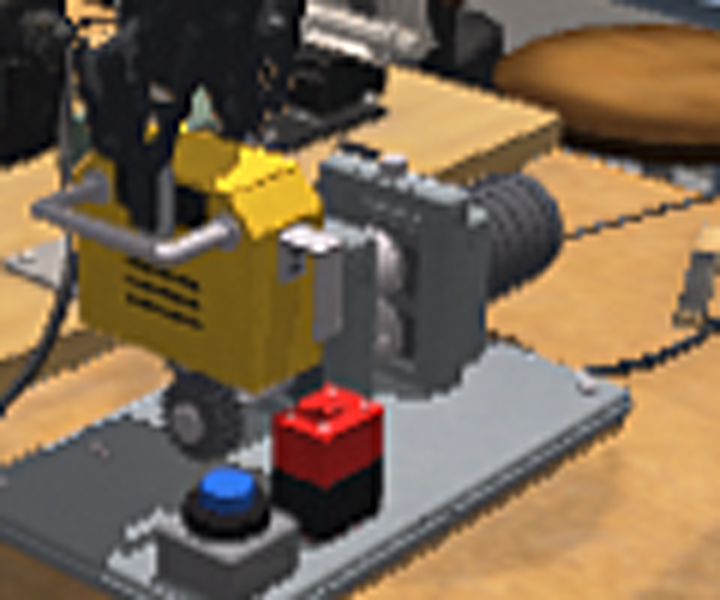

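View pics/t13.png

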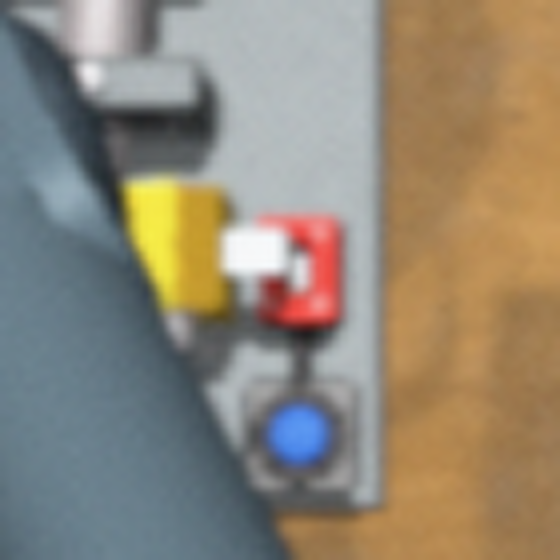

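Request:
{"method": "apply_moves", "body": {
  "series": [
    [5, 0, 1.5, 0, 0, 0, 0.8],
    [12, 0, 2.5, 0, 0, 0, 0.8],
    [20, 0, 2.5, 0, 0, 0, 0.8],
    [26, 0, 2.5, 0, 0, 0, 0.8],
    [31, 0, 2.5, 0, 0, 0, 0.8]
  ]
}}

```text
time_s: 15.82
position: [0.596, 0.0807, 0.1204]
tool_rot: [[-0.003, 1.0, 0.021], [0.002, 0.021, -1.0], [-1.0, -0.003, -0.002]]
contact_force: [0.3, 1.1, -4.8]
finger_gap: 0.049
```

Request:
{"method": "apply_moves", "body": {
  "series": [
    [0, 0, 0, 0, 0, 0, 0.8],
    [0, 0, 0, 0, 0, 0, 0.8],
    [0, 0, 0, 0, 0, 0, 0.8],
    [0, 0, 0, 0, 0, 0, 0.8],
    [0, 0, 0, 0, 0, 0, 0.8]
  ]
}}

```text
time_s: 16.23
position: [0.5973, 0.0813, 0.1225]
tool_rot: [[0.0, 1.0, 0.021], [0.003, 0.021, -1.0], [-1.0, 0.0, -0.003]]
contact_force: [-0.0, -0.9, -4.1]
finger_gap: 0.0492
```

```bash
python3 -c "
from m import *
rel([.5973,.0812,.0848],Rdown(1.0))
c=cap('scene');cv2.imwrite('pics/s14.png',cv2.resize(c['color'][150:215,220:300],None,fx=9,fy=9,interpolation=cv2.INTER_CUBIC))
W=pts(c)
m=(W[...,0]>.55)&(W[...,0]<.64)&(W[...,1]>-.03)&(W[...,1]<.012)&(W[...,2]>.092)&(W[...,2]<.135)
p=W[m];print('tongue',len(p),p.min(0),p.max(0),np.median(p,0))
c=cap('top');cv2.imwrite('pics/t14.png',cv2.resize(c['color'][160:220,200:260],None,fx=9,fy=9,interpolation=cv2.INTER_CUBIC))
"
```

```text
t 16.23 pos [0.5973 0.0813 0.1225] gap 0.0492 F [-0.  -0.9 -4.1]
shift [37.7  0.   0.2] rot [ 0.004 -0.003 -0.   ] rows 0.9 per-row [40.   0.   0.3]
tongue 60 [ 0.5895 -0.0067  0.0937] [0.61   0.0043 0.135 ] [ 0.5973 -0.0038  0.1167]
```

View pics/s14.png

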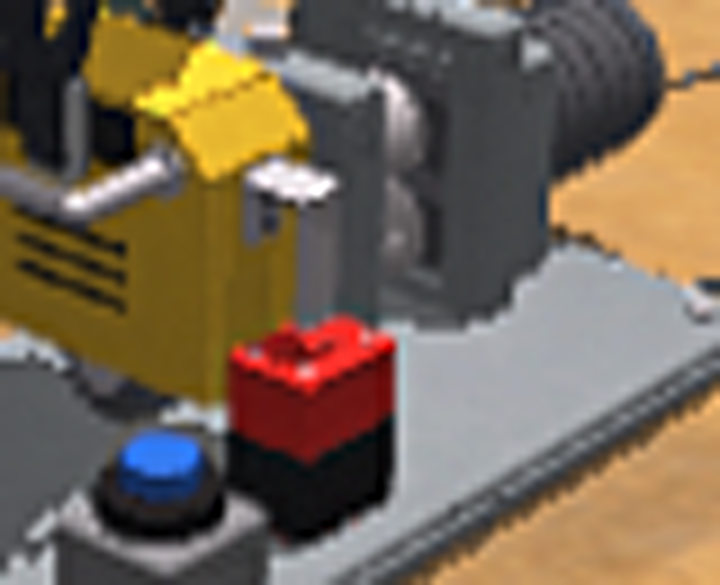

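View pics/t14.png

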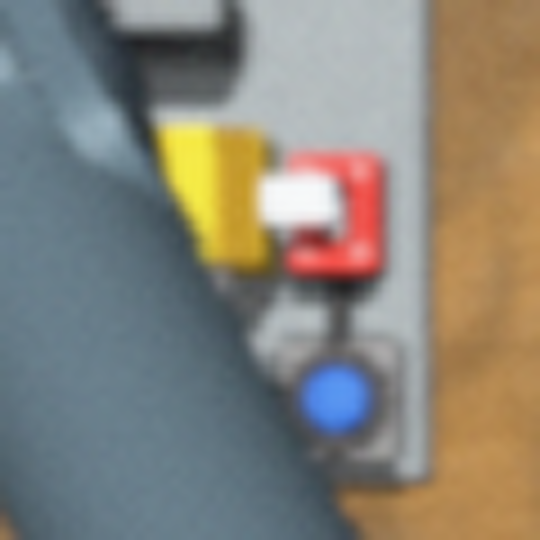

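```bash
python3 -c "
from m import *
c=dict(np.load('pics/scene0.npz'));mill(c,pts(c))
c=dict(np.load('pics/s12.npz'));mill(c,pts(c))
c=cap('scene');W=pts(c)
for v in range(160,190):
    row=[(u,np.round(W[v,u],4)) for u in range(248,262) if .55<W[v,u,0]<.64 and -.03<W[v,u,1]<.012 and .086<W[v,u,2]<.16]
    if row: print(v,row[0],row[-1])
"
```

```text
red top 95 rect ((597.9434814453125, -2.593557357788086), (46.5644645690918, 36.243228912353516), 3.496588945388794) z 0.08100647404917127
  ray rect ((593.1995239257812, -5.939983367919922), (41.674251556396484, 52.06129455566406), 89.77857208251953)
blue z 0.07337611279000247 pts mean [0.5336 0.2159 0.0685] centre [[ 0.5206 -0.0088  0.0734]]
red top 98 rect ((597.9869384765625, -2.566926956176758), (45.56181716918945, 37.13541030883789), 1.1134192943572998) z 0.08096897679636883
  ray rect ((594.045166015625, -4.742095947265625), (40.12759017944336, 50.24590301513672), 88.39501190185547)
blue z 0.07261876510813425 pts mean [0.5396 0.2959 0.0673] centre [[ 0.5215 -0.0079  0.0726]]
169 (252, array([0.6017, 0.0102, 0.1388])) (253, array([0.6034, 0.008 , 0.1389]))
170 (250, array([0.5943, 0.0113, 0.1378])) (256, array([ 0.6061, -0.001 ,  0.1377]))
171 (249, array([0.59  , 0.0112, 0.1362])) (257, array([ 0.6076, -0.0036,  0.1349]))
172 (251, array([0.586, 0.   , 0.138])) (257, array([ 0.606 , -0.005 ,  0.1328]))
173 (253, array([ 0.5901, -0.0039,  0.1348])) (257, array([ 0.6076, -0.0037
[... 456 characters left out ...]
 (253, array([ 0.5903, -0.004 ,  0.1159])) (256, array([ 0.6016, -0.0055,  0.1123]))
180 (253, array([ 0.5892, -0.005 ,  0.1135])) (256, array([ 0.6028, -0.0045,  0.1084]))
181 (253, array([ 0.5907, -0.0038,  0.1093])) (256, array([ 0.6019, -0.0053,  0.1057]))
182 (253, array([ 0.5901, -0.0043,  0.1065])) (256, array([ 0.6005, -0.0066,  0.1035]))
183 (253, array([ 0.589 , -0.0053,  0.1041])) (256, array([ 0.6026, -0.0049,  0.0989]))
184 (253, array([ 0.588 , -0.0063,  0.1016])) (256, array([ 0.6037, -0.004 ,  0.0949]))
185 (253, array([ 0.5876, -0.0066,  0.0986])) (256, array([ 0.6053, -0.0027,  0.0906]))
186 (253, array([ 0.5913, -0.0034,  0.0929])) (254, array([ 0.596 , -0.0031,  0.091 ]))
```

Scene depth puts the tongue centre at about (0.598, -0.002) and the switch head at (0.598, -0.003), so they are aligned. I'll lower slowly.

Request:
{"method": "apply_moves", "body": {
  "series": [
    [3, 0, 0, 0, 0, 0, 0.8],
    [6, 0, 0, 0, 0, 0, 0.8],
    [9, 0, 0, 0, 0, 0, 0.8],
    [12, 0, 0, 0, 0, 0, 0.8],
    [15, 0, 0, 0, 0, 0, 0.8]
  ]
}}

```text
time_s: 16.8
position: [0.5966, 0.0811, 0.1064]
tool_rot: [[-0.001, 1.0, 0.021], [0.003, 0.021, -1.0], [-1.0, -0.001, -0.003]]
contact_force: [0.1, 0.0, -4.2]
finger_gap: 0.0496
```

Request:
{"method": "apply_moves", "body": {
  "series": [
    [2, 0, 0, 0, 0, 0, 0.8],
    [4, 0, 0, 0, 0, 0, 0.8],
    [6, 0, 0, 0, 0, 0, 0.8],
    [8, 0, 0, 0, 0, 0, 0.8],
    [8, 0, 0, 0, 0, 0, 0.8]
  ]
}}

```text
time_s: 17.22
position: [0.5965, 0.0811, 0.0985]
tool_rot: [[-0.002, 1.0, 0.021], [0.003, 0.021, -1.0], [-1.0, -0.001, -0.003]]
contact_force: [-0.1, -0.3, -5.2]
finger_gap: 0.0493
```

```bash
python3 -c "
from m import *
rel([.5973,.0812,.0848],Rdown(1.0))
c=cap('scene');cv2.imwrite('pics/s15.png',cv2.resize(c['color'][150:215,220:300],None,fx=9,fy=9,interpolation=cv2.INTER_CUBIC))
"
```

```text
t 17.22 pos [0.5965 0.0811 0.0985] gap 0.0493 F [-0.1 -0.3 -5.2]
shift [13.7  0.8 -0. ] rot [ 0.004 -0.003  0.001] rows 0.3 per-row [39.9  2.4 -0. ]
```

View pics/s15.png

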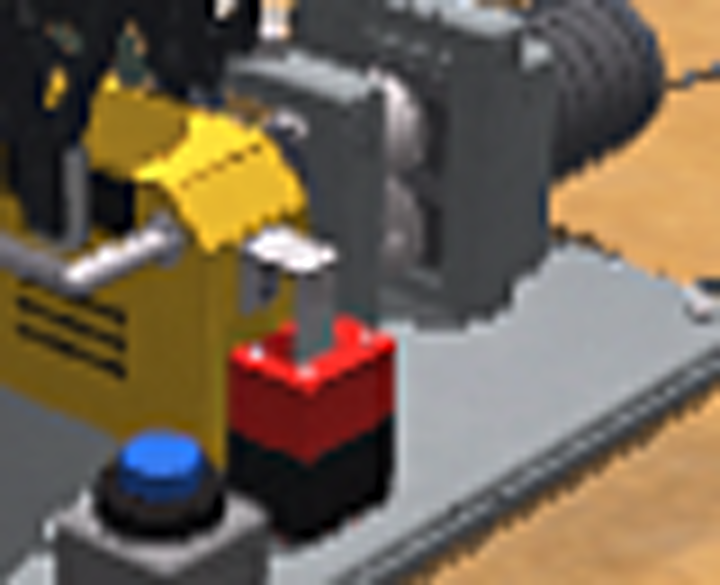

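The tongue is in the slot at (312,340) with no side force, so I'll continue down.

Request:
{"method": "apply_moves", "body": {
  "series": [
    [2, 0, 0, 0, 0, 0, 0.8],
    [4, 0.5, 0, 0, 0, 0, 0.8],
    [6, 0.5, 0, 0, 0, 0, 0.8],
    [8, 0.5, 0, 0, 0, 0, 0.8],
    [10, 0.5, 0, 0, 0, 0, 0.8]
  ]
}}

```text
time_s: 17.68
position: [0.598, 0.0814, 0.0943]
tool_rot: [[-0.0, 1.0, 0.02], [-0.001, 0.02, -1.0], [-1.0, -0.0, 0.001]]
contact_force: [-15.1, -6.3, 31.6]
finger_gap: 0.0494
```

Request:
{"method": "apply_moves", "body": {
  "series": [
    [1, 0, 0, 0, 0, 0, 0.8],
    [2, 0, 0, 0, 0, 0, 0.8],
    [3, 0, 0, 0, 0, 0, 0.8],
    [3.5, 0, 0, 0, 0, 0, 0.8],
    [3.5, 0, 0, 0, 0, 0, 0.8]
  ]
}}

```text
time_s: 18.1
position: [0.5982, 0.0815, 0.0941]
tool_rot: [[0.0, 1.0, 0.02], [-0.004, 0.02, -1.0], [-1.0, 0.0, 0.004]]
contact_force: [-18.3, -6.4, 36.5]
finger_gap: 0.0496
```

```bash
python3 -c "
from m import *
rel([.5973,.0812,.0848],Rdown(1.0))
c=cap('scene');cv2.imwrite('pics/s16.png',cv2.resize(c['color'][150:215,220:300],None,fx=9,fy=9,interpolation=cv2.INTER_CUBIC))
"
```

```text
t 18.1 pos [0.5982 0.0815 0.0941] gap 0.0496 F [-18.3  -6.4  36.5]
shift [ 9.3 -0.9  0.2] rot [ 0.003  0.004 -0.   ] rows 0.2 per-row [39.8 -3.7  0.9]
```

View pics/s16.png

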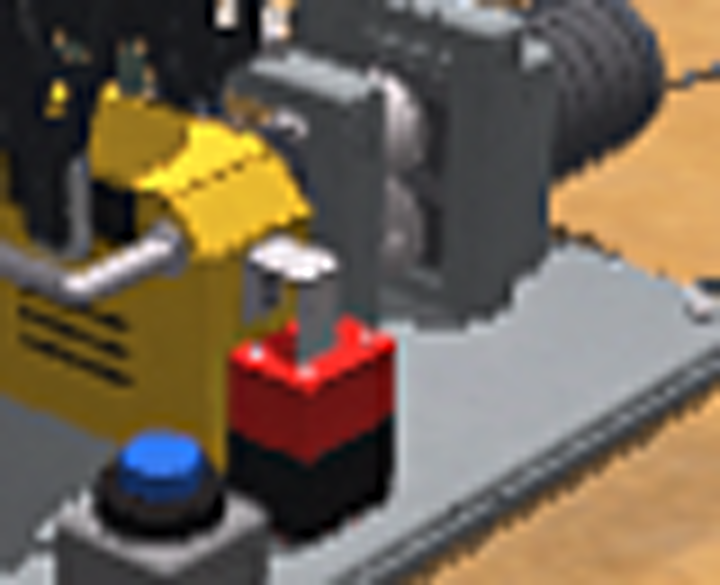

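Request:
{"method": "apply_moves", "body": {
  "series": [
    [-5, 0, 0, 0, 0, 0, 0.8],
    [-10, 0, 0, 0, 0, 0, 0.8],
    [-13, 0, 0, 0, 0, 0, 0.8],
    [-13, 0, 0, 0, 0, 0, 0.8],
    [-13, 0, 0, 0, 0, 0, 0.8]
  ]
}}

```text
time_s: 18.57
position: [0.5971, 0.081, 0.0977]
tool_rot: [[-0.002, 1.0, 0.021], [0.003, 0.021, -1.0], [-1.0, -0.002, -0.003]]
contact_force: [0.3, 0.0, -5.1]
finger_gap: 0.0493
```

```bash
python3 -c "
from m import *
rel([.5973,.0812,.0848],Rdown(1.0));print(r.get_obs()['tool_rot'],r.get_obs()['moment'])
c=cap('wrist','w9');np.savez('pics/w9.npz',**c)
c=cap('scene');np.savez('pics/s17.npz',**c);cv2.imwrite('pics/s17.png',cv2.resize(c['color'][120:215,190:300],None,fx=6,fy=6,interpolation=cv2.INTER_CUBIC))
c=dict(np.load('pics/w7.npz'));print(ray_plane(c,[[229,22],[290,22],[229,16],[229,30],[290,16],[290,30]],.029))
cv2.imwrite('pics/w7z.png',cv2.resize(c['color'][0:110,150:350],None,fx=4,fy=4,interpolation=cv2.INTER_CUBIC))
W=pts(c);print(W[22,222:236,2],W[22,283:297,2])
"
```

```text
t 18.57 pos [0.5971 0.081  0.0977] gap 0.0493 F [ 0.3  0.  -5.1]
shift [12.9  0.3 -0.2] rot [ 0.003 -0.003  0.002] rows 0.3 per-row [40.   0.8 -0.6]
[[-0.0016  0.9998  0.0207]
 [ 0.0029  0.0207 -0.9998]
 [-1.     -0.0015 -0.003 ]] [ 0.0085 -0.02   -0.0203]
[[0.5689 0.0353 0.029 ]
 [0.6303 0.0362 0.029 ]
 [0.5689 0.0409 0.029 ]
 [0.5689 0.0278 0.029 ]
 [0.6301 0.0418 0.029 ]
 [0.6306 0.0287 0.029 ]]
[0.0247 0.0231 0.0235 0.0225 0.0249 0.0308 0.0318 0.0311 0.0293 0.0241
 0.0243 0.0245 0.0233 0.0235] [0.0233 0.0235 0.0251 0.0245 0.0235 0.0296 0.0312 0.0322 0.0299 0.0227
 0.0248 0.0234 0.0233 0.0233]
```

View pics/w9.png

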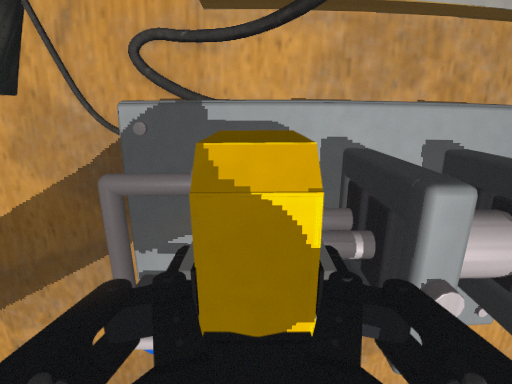

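View pics/s17.png

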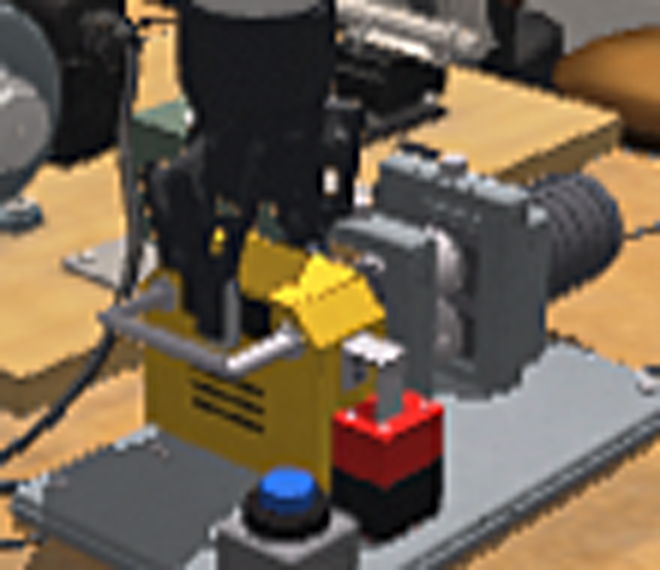

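View pics/w7z.png

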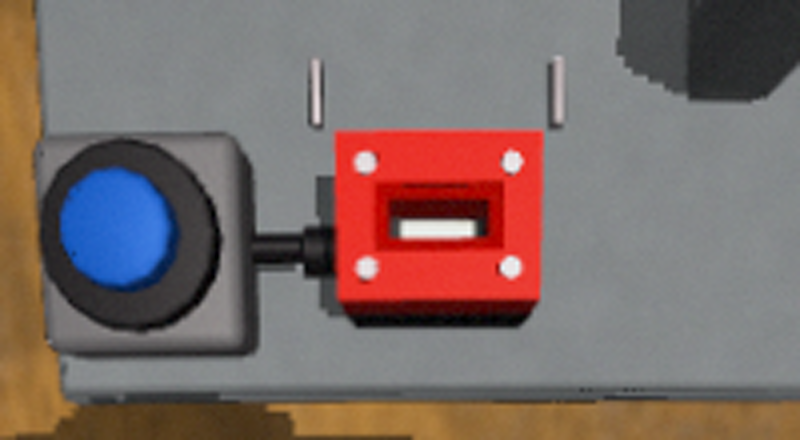

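```bash
python3 -c "
from m import *
c=dict(np.load('pics/w9.npz'));W=pts(c)
for v in range(240,384,12):
    print(v,[ (u,*np.round(W[v,u],3)) for u in range(330,470,14)])
" | head -60; python3 -c "
from m import *
c=dict(np.load('pics/w8.npz'));W=pts(c)
for (u,v) in[(345,170),(355,160),(350,235),(363,180),(385,190)]:print(u,v,W[v,u])
"
```

```text
240 [(330, np.float64(0.637), np.float64(0.086), np.float64(0.098)), (344, np.float64(0.645), np.float64(0.086), np.float64(0.097)), (358, np.float64(0.652), np.float64(0.086), np.float64(0.098)), (372, np.float64(0.66), np.float64(0.086), np.float64(0.097)), (386, np.float64(0.664), np.float64(0.091), np.float64(0.107)), (400, np.float64(0.671), np.float64(0.09), np.float64(0.106)), (414, np.float64(0.661), np.float64(0.104), np.float64(0.136)), (428, np.float64(0.664), np.float64(0.106), np.float64(0.14)), (442, np.float64(0.669), np.float64(0.106), np.float64(0.14)), (456, np.float64(0.676), np.float64(0.106), np.float64(0.14))]
252 [(330, np.float64(0.633), np.float64(0.088), np.float64(0.116)), (344, np.float64(0.645), np.float64(0.08), np.float64(0.1)), (358, np.float64(0.653), np.float64(0.08), np.float64(0.099)), (372, np.float64(0.66), np.float64(0.081), np.float64(0.1)), (386, np.float64(0.664), np.float64(0.084), np.float64(0.107)), (400, np.float64(0.672), np.float64(0.084), np.float64(0.107)), (414, np.float64(0.661), np.float64(0.099), np.float64(0.137)), (428, np.float
[... 6041 characters left out ...]
, np.float64(0.1), np.float64(0.195)), (358, np.float64(0.619), np.float64(0.101), np.float64(0.196)), (372, np.float64(0.726), np.float64(-0.112), np.float64(0.001)), (386, np.float64(0.741), np.float64(-0.112), np.float64(0.002)), (400, np.float64(0.647), np.float64(0.069), np.float64(0.167)), (414, np.float64(0.647), np.float64(0.076), np.float64(0.173)), (428, np.float64(nan), np.float64(nan), np.float64(nan)), (442, np.float64(0.649), np.float64(0.086), np.float64(0.182)), (456, np.float64(0.65), np.float64(0.089), np.float64(0.185))]
345 170 [0.6638 0.1098 0.141 ]
355 160 [0.671  0.1174 0.14  ]
350 235 [0.6738 0.0563 0.139 ]
363 180 [0.6784 0.1024 0.141 ]
385 190 [0.7106 0.0867 0.1102]
```

The block is most likely not the guard: the rear fingertip reaches down to the upper gear shaft (top ≈ 0.098 m), because I gripped about 12 mm too deep. I'll lift out, set the guard on the bench, regrip higher and return.

Request:
{"method": "apply_moves", "body": {
  "series": [
    [-8, 0, 0, 0, 0, 0, 0.8],
    [-22, 0, 0, 0, 0, 0, 0.8],
    [-45, 0, 0, 0, 0, 0, 0.8],
    [-75, 0, 0, 0, 0, 0, 0.8],
    [-105, 0, 0, 0, 0, 0, 0.8]
  ]
}}

```text
time_s: 19.08
position: [0.5969, 0.0812, 0.205]
tool_rot: [[-0.002, 1.0, 0.022], [0.003, 0.022, -1.0], [-1.0, -0.002, -0.003]]
contact_force: [0.8, 0.1, -5.4]
finger_gap: 0.0493
```

Request:
{"method": "apply_moves", "body": {
  "series": [
    [-6, 0, 15, 0, 0, 0, 0.8],
    [-9, -5, 40, 0, 0, 0, 0.8],
    [-9, -15, 72, 0, 0, 0, 0.8],
    [-9, -30, 106, 0, 0, 0, 0.8],
    [-9, -45, 140, 0, 0, 0, 0.8]
  ]
}}

```text
time_s: 19.5
position: [0.5554, -0.0603, 0.2137]
tool_rot: [[0.001, 1.0, 0.023], [0.003, 0.023, -1.0], [-1.0, 0.001, -0.003]]
contact_force: [0.5, -1.1, -5.3]
finger_gap: 0.0493
```

Request:
{"method": "apply_moves", "body": {
  "series": [
    [0, -8, 30, 0, 0, 0, 0.8],
    [5, -16, 52, 0, 0, 0, 0.8],
    [20, -20, 66, 0, 0, 0, 0.8],
    [45, -22, 71, 0, 0, 0, 0.8],
    [70, -22, 71, 0, 0, 0, 0.8]
  ]
}}

```text
time_s: 19.92
position: [0.5356, -0.135, 0.1434]
tool_rot: [[0.003, 1.0, 0.016], [-0.001, 0.016, -1.0], [-1.0, 0.003, 0.001]]
contact_force: [-0.2, 0.9, -5.7]
finger_gap: 0.0494
```

```bash
python3 -c "
from m import *
rel([.53,-.13,.0628],Rdown(1.0))
"
```

```text
t 19.92 pos [ 0.5356 -0.135   0.1434] gap 0.0494 F [-0.2  0.9 -5.7]
shift [80.6 -5.8 -5.1] rot [-0.001  0.001 -0.003] rows 2.0 per-row [39.8 -2.9 -2.5]
```

Request:
{"method": "apply_moves", "body": {
  "series": [
    [15, 0, 0, 0, 0, 0, 0.8],
    [35, 0, 0, 0, 0, 0, 0.8],
    [54, 0, 0, 0, 0, 0, 0.8],
    [66, 0, 0, 0, 0, 0, 0.8],
    [73, 0, 0, 0, 0, 0, 0.8]
  ]
}}

```text
time_s: 20.33
position: [0.5342, -0.1309, 0.0682]
tool_rot: [[-0.002, 1.0, 0.021], [0.003, 0.021, -1.0], [-1.0, -0.002, -0.003]]
contact_force: [-1.0, -0.9, -6.0]
finger_gap: 0.0493
```

Request:
{"method": "apply_moves", "body": {
  "series": [
    [2, 0, 0, 0, 0, 0, 0.8],
    [4, 0, 0, 0, 0, 0, 0.8],
    [6, 0, 0, 0, 0, 0, 0.8],
    [7, 0, 0, 0, 0, 0, 0.8],
    [7, 0, 0, 0, 0, 0, 0.8]
  ]
}}

```text
time_s: 20.75
position: [0.5357, -0.1312, 0.0628]
tool_rot: [[0.001, 1.0, 0.021], [0.002, 0.021, -1.0], [-1.0, 0.001, -0.002]]
contact_force: [-0.3, 0.4, -4.2]
finger_gap: 0.0494
```

```bash
python3 -c "
from m import *
rel([.53,-.13,.0628],Rdown(1.0))
"
```

```text
t 20.75 pos [ 0.5357 -0.1312  0.0628] gap 0.0494 F [-0.3  0.4 -4.2]
shift [ 0.  -5.6 -1.3] rot [ 0.003 -0.002 -0.001] rows 0.1 per-row [  0.3 -38.9  -9.1]
```

Request:
{"method": "apply_moves", "body": {
  "series": [
    [1, 0, 0, 0, 0, 0, 0.8],
    [1, 0, 0, 0, 0, 0, 0.35],
    [1, 0, 0, 0, 0, 0, 0.3],
    [1, 0, 0, 0, 0, 0, 0.3],
    [-2, 0, 0, 0, 0, 0, 0.3]
  ]
}}

```text
time_s: 21.17
position: [0.5348, -0.1311, 0.064]
tool_rot: [[-0.001, 1.0, 0.021], [0.003, 0.021, -1.0], [-1.0, -0.001, -0.003]]
contact_force: [-0.2, 0.8, -0.4]
finger_gap: 0.0595
```

Request:
{"method": "apply_moves", "body": {
  "series": [
    [-5, 0, 0, 0, 0, 0, 0.3],
    [-10, 0, 0, 0, 0, 0, 0.3],
    [-11, 0, 0, 0, 0, 0, 0.3],
    [-11, 0, 0, 0, 0, 0, 0.3],
    [-11, 0, 0, 0, 0, 0, 0.3]
  ]
}}

```text
time_s: 21.58
position: [0.5349, -0.1312, 0.0752]
tool_rot: [[-0.0, 1.0, 0.021], [0.003, 0.021, -1.0], [-1.0, -0.0, -0.003]]
contact_force: [0.4, 0.3, 0.1]
finger_gap: 0.0596
```

```bash
python3 -c "
from m import *
rel([.5357,-.1312,.0748],Rdown(1.0))
c=cap('wrist','w10');np.savez('pics/w10.npz',**c);gtop(c,pts(c),(.45,.62),(-.25,-.03))
c=cap('scene');cv2.imwrite('pics/s18.png',cv2.resize(c['color'][120:260,190:340],None,fx=5,fy=4,interpolation=cv2.INTER_CUBIC))
"
```

```text
t 21.58 pos [ 0.5349 -0.1312  0.0752] gap 0.0596 F [0.4 0.3 0.1]
shift [0.4 0.8 0. ] rot [ 0.003 -0.003  0.   ] rows 0.0 per-row [16.5 36.4  0.5]
top 19586 ((535.6318969726562, -124.081298828125), (87.74010467529297, 84.03390502929688), 2.4567854404449463) 0.10227919205381708
yel ((538.5322265625, -119.29666137695312), (54.424713134765625, 93.51983642578125), 1.5348881483078003)
```

View pics/s18.png

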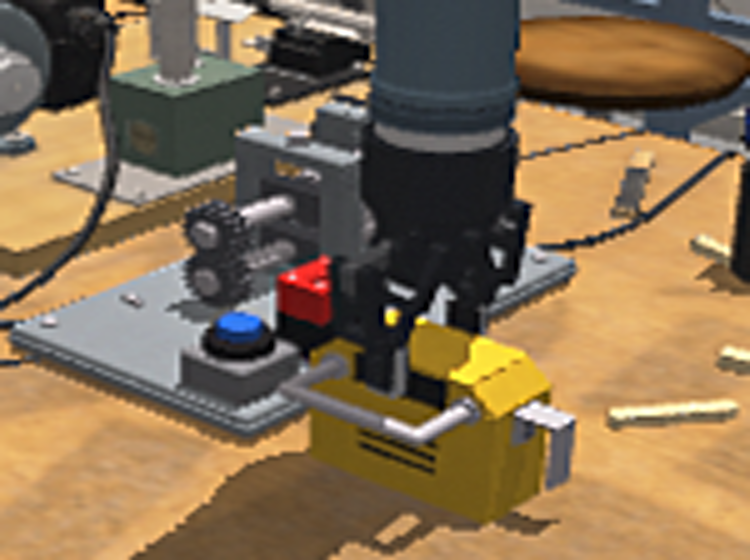

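Request:
{"method": "apply_moves", "body": {
  "series": [
    [-1, 0, 0, 0, 0, 0, 0.3],
    [-1, 0, 0, 0, 0, 0, 0.45],
    [-1, 0, 0, 0, 0, 0, 0.8],
    [-1, 0, 0, 0, 0, 0, 0.8],
    [-1, 0, 0, 0, 0, 0, 0.8]
  ],
  "newtons": 80
}}

```text
time_s: 22.1
position: [0.5352, -0.131, 0.0764]
tool_rot: [[0.0, 1.0, 0.021], [0.003, 0.021, -1.0], [-1.0, 0.0, -0.003]]
contact_force: [0.8, -0.4, 3.9]
finger_gap: 0.0486
```

Request:
{"method": "apply_moves", "body": {
  "series": [
    [0, 0, 0, 0, 0, 0, 0.8],
    [-3, 0, 0, 0, 0, 0, 0.8],
    [-15, 0, 0, 0, 0, 0, 0.8],
    [-32, 0, 0, 0, 0, 0, 0.8],
    [-50, 0, 0, 0, 0, 0, 0.8]
  ]
}}

```text
time_s: 22.52
position: [0.5323, -0.131, 0.1248]
tool_rot: [[-0.006, 1.0, 0.021], [0.004, 0.021, -1.0], [-1.0, -0.006, -0.004]]
contact_force: [0.6, -0.8, -4.5]
finger_gap: 0.0486
```

Request:
{"method": "apply_moves", "body": {
  "series": [
    [-25, 0, 0, 0, 0, 0, 0.8],
    [-50, 3, 0, 0, 0, 0, 0.8],
    [-75, 10, -5, 0, 0, 0, 0.8],
    [-95, 25, -10, 0, 0, 0, 0.8],
    [-100, 40, -20, 0, 0, 0, 0.8]
  ]
}}

```text
time_s: 22.93
position: [0.5757, -0.1126, 0.2294]
tool_rot: [[0.003, 1.0, 0.018], [-0.0, 0.018, -1.0], [-1.0, 0.003, 0.0]]
contact_force: [1.0, 1.1, -5.0]
finger_gap: 0.0484
```

Request:
{"method": "apply_moves", "body": {
  "series": [
    [0, 10, -5, -0.005, 0, 0, 0.8],
    [0, 18, 0, -0.003, 0, 0, 0.8],
    [0, 22, 10, 0.004, 0, 0, 0.8],
    [0, 22, 15, 0.004, 0, 0, 0.8],
    [0, 22, 15, 0.004, 0, 0, 0.8]
  ]
}}

```text
time_s: 23.35
position: [0.5949, -0.1301, 0.2237]
tool_rot: [[-0.005, 1.0, 0.011], [0.001, 0.011, -1.0], [-1.0, -0.005, -0.001]]
contact_force: [-0.3, -1.0, -6.3]
finger_gap: 0.0483
```

Request:
{"method": "apply_moves", "body": {
  "series": [
    [0, 0, 0, 0, 0, 0, 0.8],
    [0, 0, 0, 0, 0, 0, 0.8],
    [0, 0, 0, 0, 0, 0, 0.8],
    [0, 0, 0, 0, 0, 0, 0.8],
    [0, 0, 0, 0, 0, 0, 0.8]
  ]
}}

```text
time_s: 23.77
position: [0.5966, -0.1248, 0.226]
tool_rot: [[-0.001, 1.0, 0.018], [0.003, 0.018, -1.0], [-1.0, -0.001, -0.003]]
contact_force: [-1.0, 0.0, -5.0]
finger_gap: 0.0483
```

```bash
python3 -c "
from m import *
rel([.5973,.0812,.23],Rdown(1.0))
c=cap('wrist','w11');np.savez('pics/w11.npz',**c);W=pts(c);mill(c,W);o=r.get_obs();p=o['position'];R=np.array(o['tool_rot']);print(R)
m=(abs(W[...,2]-(p[2]+.0238))<.004)&(W[...,1]<p[1]+.05);q=W[m];print(np.percentile(q,[1,50,99],axis=0)-p)
for v in range(120,200,5):print(v,W[v,258]-p)
"
```

```text
t 23.77 pos [ 0.5966 -0.1248  0.226 ] gap 0.0483 F [-1.  0. -5.]
shift [  -3.4    4.3 -206. ] rot [ 0.    -0.003  0.001] rows 5.2 per-row [ -0.7   0.8 -40. ]
red top 1631 rect ((599.8014526367188, -4.244623184204102), (42.90987777709961, 34.46589279174805), 0.7100158929824829) z 0.08381390136164002
  ray rect ((599.762939453125, -4.383293151855469), (43.179779052734375, 35.00044631958008), 1.0739455223083496)
  hole [241  38   7   7  34] [[0.5839 0.0069 0.082 ]]
  hole [277  38   5   7  28] [[0.6152 0.0076 0.082 ]]
  hole [250  50  24  10 213] [[ 0.5996 -0.0045  0.082 ]]
  hole [242  63   6   6  30] [[ 0.5842 -0.0142  0.082 ]]
  hole [276  63   6   6  29] [[ 0.6155 -0.0135  0.082 ]]
blue z 0.07636941178315179 pts mean [ 0.5287 -0.0057  0.075 ] centre [[ 0.5291 -0.0059  0.0764]]
[[-0.0006  0.9998  0.0176]
 [ 0.0026  0.0176 -0.9998]
 [-1.     -0.0006 -0.0026]]
[[-0.0248 -0.0324  0.0203]
 [ 0.0008  0.012   0.0259]
 [ 0.0266  0.0461  0.0273]]
120 [ 0.0013  0.06   -0.2245]
125 [ 0.0014  0.0541 -0.2236]
130 [ 0.0008  0.0585 -0.0566]
135 [ 0.0006  0.0583 -0.0159]
140 [0.0005 0.0579 0.0078]
145 [0.0006 0.0559 0.0102]
150 [0.0006 0.0539 0.0121]
155 [0.0006 0.0519 0.0138]
160 [0.0006 0.0501 0.0164]
165 [0.0007 0.0481 0.0176]
170 [0.0007 0.0463 0.0197]
175 [0.0007 0.0445 0.0217]
180 [0.0008 0.0425 0.0226]
185 [0.0008 0.0411 0.0256]
190 [0.0008 0.0385 0.024 ]
195 [0.0009 0.037  0.0262]
```

View pics/w11.png

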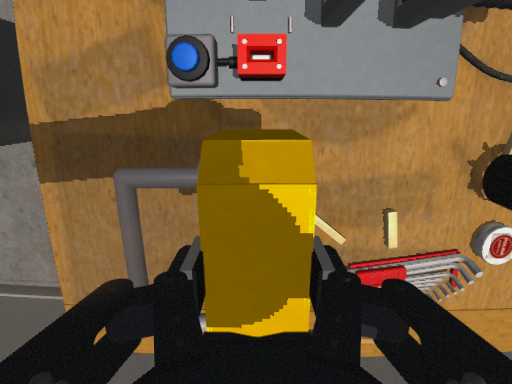

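Request:
{"method": "apply_moves", "body": {
  "series": [
    [0, 1, -14, 0, 0, 0, 0.8],
    [0, 2, -34, 0, 0, 0, 0.8],
    [0, 3, -58, 0, 0, 0, 0.8],
    [0, 4, -82, 0, 0, 0, 0.8],
    [0, 4, -106, 0, 0, 0, 0.8]
  ]
}}

```text
time_s: 24.23
position: [0.5989, -0.0165, 0.2265]
tool_rot: [[-0.0, 1.0, 0.018], [0.004, 0.018, -1.0], [-1.0, 0.0, -0.004]]
contact_force: [0.7, 0.1, -4.2]
finger_gap: 0.0484
```

Request:
{"method": "apply_moves", "body": {
  "series": [
    [0, 0, -26, 0, 0, 0, 0.8],
    [0, 0, -52, 0, 0, 0, 0.8],
    [0, 0, -76, 0, 0, 0, 0.8],
    [0, 0, -92, 0, 0, 0, 0.8],
    [0, 0, -100, 0, 0, 0, 0.8]
  ]
}}

```text
time_s: 24.65
position: [0.596, 0.0872, 0.2272]
tool_rot: [[-0.0, 1.0, 0.024], [0.006, 0.024, -1.0], [-1.0, -0.0, -0.006]]
contact_force: [-0.4, 0.8, -4.4]
finger_gap: 0.0486
```

Request:
{"method": "apply_moves", "body": {
  "series": [
    [0, 0, 0, 0, 0, 0, 0.8],
    [0, 0, 0, 0, 0, 0, 0.8],
    [0, 0, 0, 0, 0, 0, 0.8],
    [0, 0, 0, 0, 0, 0, 0.8],
    [0, 0, 0, 0, 0, 0, 0.8]
  ]
}}

```text
time_s: 25.07
position: [0.5976, 0.0786, 0.2262]
tool_rot: [[-0.001, 1.0, 0.014], [0.002, 0.014, -1.0], [-1.0, -0.001, -0.002]]
contact_force: [-0.2, -0.1, -4.8]
finger_gap: 0.0483
```

```bash
python3 -c "
from m import *
rel([.5975,.0815,.14],Rdown(1.0))
"
```

```text
t 25.07 pos [0.5976 0.0786 0.2262] gap 0.0483 F [-0.2 -0.1 -4.8]
shift [86.2  0.  -2.8] rot [-0.004 -0.002  0.001] rows 2.2 per-row [40.   0.  -1.3]
```

Request:
{"method": "apply_moves", "body": {
  "series": [
    [8, 0, 0, 0, 0, 0, 0.8],
    [22, 0, 0, 0, 0, 0, 0.8],
    [40, 0, 0, 0, 0, 0, 0.8],
    [58, 0, 0, 0, 0, 0, 0.8],
    [70, 0, 0, 0, 0, 0, 0.8]
  ]
}}

```text
time_s: 25.48
position: [0.5954, 0.08, 0.153]
tool_rot: [[-0.005, 1.0, 0.016], [0.002, 0.016, -1.0], [-1.0, -0.005, -0.002]]
contact_force: [-1.2, -1.8, -5.6]
finger_gap: 0.0488
```

Request:
{"method": "apply_moves", "body": {
  "series": [
    [5, 0, 0, 0, 0, 0, 0.8],
    [10, 0, 0, 0, 0, 0, 0.8],
    [15, 0, 0, 0, 0, 0, 0.8],
    [18, 0, 0, 0, 0, 0, 0.8],
    [18, 0, 0, 0, 0, 0, 0.8]
  ]
}}

```text
time_s: 25.9
position: [0.5973, 0.0811, 0.1384]
tool_rot: [[-0.001, 1.0, 0.017], [0.003, 0.017, -1.0], [-1.0, -0.001, -0.003]]
contact_force: [0.1, 0.1, -5.7]
finger_gap: 0.0483
```

```bash
python3 -c "
from m import *
rel([.5975,.0815,.0984],Rdown(1.0))
"
```

```text
t 25.9 pos [0.5973 0.0811 0.1384] gap 0.0483 F [ 0.1  0.1 -5.7]
shift [40.   0.3 -0.3] rot [-0.001 -0.003  0.001] rows 1.0 per-row [40.   0.3 -0.3]
```

Request:
{"method": "apply_moves", "body": {
  "series": [
    [4, 0, 0, 0, 0, 0, 0.8],
    [8, 0, 0, 0, 0, 0, 0.8],
    [12, 0, 0, 0, 0, 0, 0.8],
    [15, 0, 0, 0, 0, 0, 0.8],
    [18, 0, 0, 0, 0, 0, 0.8]
  ]
}}

```text
time_s: 26.32
position: [0.5971, 0.081, 0.1201]
tool_rot: [[-0.001, 1.0, 0.017], [0.003, 0.017, -1.0], [-1.0, -0.001, -0.003]]
contact_force: [-0.0, -0.3, -5.2]
finger_gap: 0.0483
```

Request:
{"method": "apply_moves", "body": {
  "series": [
    [2, 0, 0, 0, 0, 0, 0.8],
    [4, 0, 0, 0, 0, 0, 0.8],
    [6, 0, 0, 0, 0, 0, 0.8],
    [8, 0, 0, 0, 0, 0, 0.8],
    [10, 0, 0, 0, 0, 0, 0.8]
  ]
}}

```text
time_s: 26.73
position: [0.5972, 0.0812, 0.1104]
tool_rot: [[-0.001, 1.0, 0.017], [0.003, 0.017, -1.0], [-1.0, -0.0, -0.003]]
contact_force: [0.5, 0.2, -5.2]
finger_gap: 0.0485
```

```bash
python3 -c "
from m import *
rel([.5975,.0815,.0984],Rdown(1.0))
c=cap('scene');cv2.imwrite('pics/s20.png',cv2.resize(c['color'][150:215,220:300],None,fx=9,fy=9,interpolation=cv2.INTER_CUBIC))
"
```

```text
t 26.73 pos [0.5972 0.0812 0.1104] gap 0.0485 F [ 0.5  0.2 -5.2]
shift [12.   0.3 -0.3] rot [-0.001 -0.003  0.   ] rows 0.3 per-row [40.   0.9 -1. ]
```

View pics/s20.png

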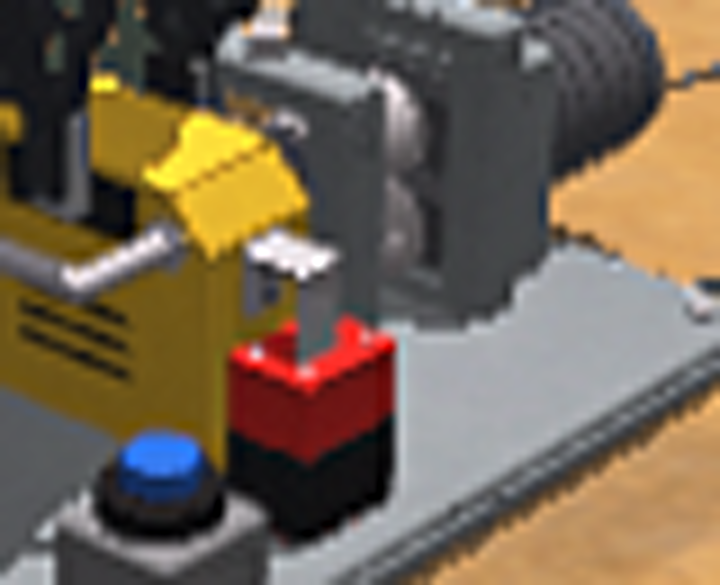

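Request:
{"method": "apply_moves", "body": {
  "series": [
    [1, 0, 0, 0, 0, 0, 0.8],
    [2, 0, 0, 0, 0, 0, 0.8],
    [3, 0, 0, 0, 0, 0, 0.8],
    [4, 0, 0, 0, 0, 0, 0.8],
    [5, 0, 0, 0, 0, 0, 0.8]
  ]
}}

```text
time_s: 27.2
position: [0.5973, 0.0811, 0.1055]
tool_rot: [[-0.0, 1.0, 0.017], [0.003, 0.017, -1.0], [-1.0, -0.0, -0.003]]
contact_force: [0.1, 0.5, -4.9]
finger_gap: 0.0487
```

Request:
{"method": "apply_moves", "body": {
  "series": [
    [1, 0, 0, 0, 0, 0, 0.8],
    [2, 0, 0, 0, 0, 0, 0.8],
    [3, 0, 0, 0, 0, 0, 0.8],
    [4, 0, 0, 0, 0, 0, 0.8],
    [5, 0, 0, 0, 0, 0, 0.8]
  ]
}}

```text
time_s: 27.62
position: [0.5972, 0.0812, 0.1004]
tool_rot: [[-0.001, 1.0, 0.017], [0.003, 0.017, -1.0], [-1.0, -0.0, -0.003]]
contact_force: [-0.6, 0.3, -4.6]
finger_gap: 0.0482
```

```bash
python3 -c "
from m import *
rel([.5975,.0815,.0984],Rdown(1.0))"
```

```text
t 27.62 pos [0.5972 0.0812 0.1004] gap 0.0482 F [-0.6  0.3 -4.6]
shift [ 2.   0.3 -0.3] rot [-0.001 -0.003  0.   ] rows 0.1 per-row [39.2  5.  -6. ]
```

Request:
{"method": "apply_moves", "body": {
  "series": [
    [0.5, 0, 0, 0, 0, 0, 0.8],
    [1, 0, 0, 0, 0, 0, 0.8],
    [1.5, 0, 0, 0, 0, 0, 0.8],
    [2, 0, 0, 0, 0, 0, 0.8],
    [2, 0, 0, 0, 0, 0, 0.8]
  ]
}}

```text
time_s: 28.03
position: [0.5972, 0.0812, 0.0986]
tool_rot: [[-0.001, 1.0, 0.017], [0.003, 0.017, -1.0], [-1.0, -0.001, -0.003]]
contact_force: [-0.1, 1.0, -4.0]
finger_gap: 0.0485
```

Request:
{"method": "apply_moves", "body": {
  "series": [
    [0.4, 0, 0, 0, 0, 0, 0.8],
    [0.8, 0, 0, 0, 0, 0, 0.8],
    [1.2, 0, 0, 0, 0, 0, 0.8],
    [1.2, 0, 0, 0, 0, 0, 0.8],
    [1.2, 0, 0, 0, 0, 0, 0.8]
  ]
}}

```text
time_s: 28.45
position: [0.5973, 0.0812, 0.0984]
tool_rot: [[-0.001, 1.0, 0.017], [0.002, 0.017, -1.0], [-1.0, -0.001, -0.002]]
contact_force: [-2.7, -1.2, 6.2]
finger_gap: 0.0486
```

```bash
python3 -c "
from m import *
rel([.5975,.0815,.0984],Rdown(1.0))
c=cap('scene');cv2.imwrite('pics/s21.png',cv2.resize(c['color'][140:215,200:300],None,fx=7,fy=7,interpolation=cv2.INTER_CUBIC))"
```

```text
t 28.45 pos [0.5973 0.0812 0.0984] gap 0.0486 F [-2.7 -1.2  6.2]
shift [-0.   0.2 -0.3] rot [-0.001 -0.002  0.001] rows 0.0 per-row [ -1.2  18.1 -35.6]
```

View pics/s21.png

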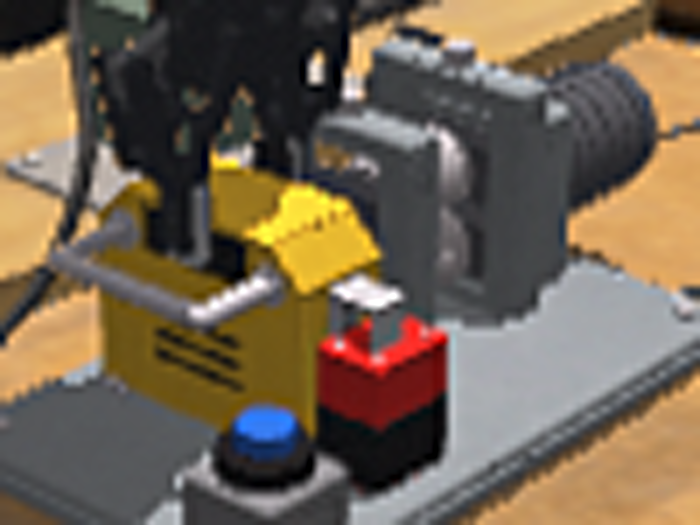

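Request:
{"method": "apply_moves", "body": {
  "series": [
    [-0.5, 0, 0, 0, 0, 0, 0.5],
    [-0.5, 0, 0, 0, 0, 0, 0.38],
    [-0.5, 0, 0, 0, 0, 0, 0.33],
    [-0.5, 0, 0, 0, 0, 0, 0.33],
    [-0.5, 0, 0, 0, 0, 0, 0.33]
  ]
}}

```text
time_s: 28.92
position: [0.5976, 0.0814, 0.0978]
tool_rot: [[0.0, 1.0, 0.017], [0.003, 0.017, -1.0], [-1.0, 0.0, -0.003]]
contact_force: [-0.3, 0.1, -0.5]
finger_gap: 0.0573
```

```bash
python3 -c "
from m import *
rel([.5975,.0815,.0984],Rdown(1.0))
c=cap('scene');cv2.imwrite('pics/s22.png',cv2.resize(c['color'][140:215,200:300],None,fx=7,fy=7,interpolation=cv2.INTER_CUBIC))"
```

```text
t 28.92 pos [0.5976 0.0814 0.0978] gap 0.0573 F [-0.3  0.1 -0.5]
shift [-0.6 -0.1 -0.1] rot [-0.    -0.003 -0.   ] rows 0.0 per-row [-39.   -5.7  -6.9]
```

View pics/s22.png

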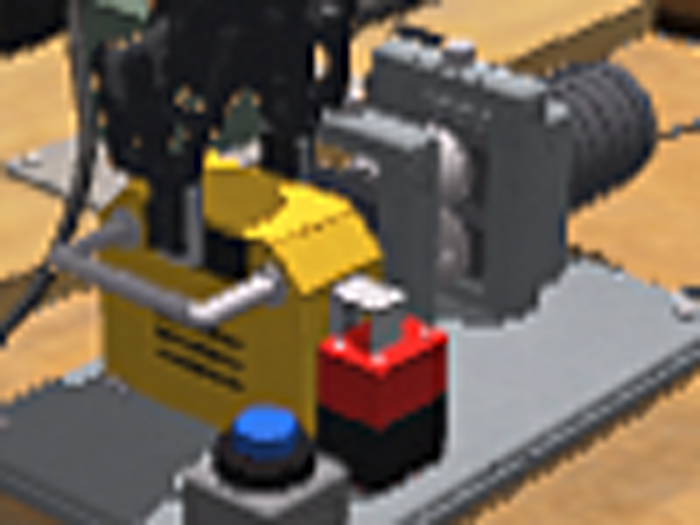

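Request:
{"method": "apply_moves", "body": {
  "series": [
    [-3, 0, 0, 0, 0, 0, 0.33],
    [-8, 0, 0, 0, 0, 0, 0.33],
    [-15, 0, 0, 0, 0, 0, 0.33],
    [-24, 0, 0, 0, 0, 0, 0.33],
    [-34, 0, 0, 0, 0, 0, 0.33]
  ]
}}

```text
time_s: 29.38
position: [0.5972, 0.0811, 0.1328]
tool_rot: [[-0.001, 1.0, 0.017], [0.003, 0.017, -1.0], [-1.0, -0.001, -0.003]]
contact_force: [-0.1, -0.8, -0.0]
finger_gap: 0.0572
```

Request:
{"method": "apply_moves", "body": {
  "series": [
    [-20, 0, 0, 0, 0, 0, 0.33],
    [-45, 0, 0, 0, 0, 0, 0.4],
    [-65, -5, 0, 0, 0, 0, 0.6],
    [-75, -20, 10, 0, 0, 0, 0.8],
    [-75, -40, 30, 0, 0, 0, 1]
  ]
}}

```text
time_s: 29.8
position: [0.5607, 0.0548, 0.2119]
tool_rot: [[0.009, 1.0, 0.023], [0.007, 0.022, -1.0], [-1.0, 0.009, -0.006]]
contact_force: [0.7, -0.2, -0.0]
finger_gap: 0.0153
```

```bash
python3 -c "
from m import *
rel([.5285,-.006,.12],Rdown(1.0))
c=cap('scene');W=pts(c);cv2.imwrite('pics/s23.png',cv2.resize(c['color'][130:225,190:300],None,fx=6,fy=6,interpolation=cv2.INTER_CUBIC));gtop(c,W,(.5,.66),(-.0,.18),.122)
m=(W[...,0]>.5)&(W[...,0]<.66)&(W[...,1]>0.02)&(W[...,1]<.16)&(W[...,2]>.115)&(W[...,2]<.128);p=W[m];print(p.mean(0));A=np.linalg.svd(p-p.mean(0))[2];print(A[2])"
```

```text
t 29.8 pos [0.5607 0.0548 0.2119] gap 0.0153 F [ 0.7 -0.2 -0. ]
shift [ 91.2 -34.4  60.6] rot [ 0.005 -0.006 -0.009] rows 2.9 per-row [ 31.8 -12.   21.1]
top 288 ((615.2149658203125, 77.8194808959961), (90.10962677001953, 95.8154067993164), 0.5084677934646606) 0.12222650086979708
yel ((590.2550048828125, 76.03974914550781), (67.06048583984375, 114.48346710205078), 0.2581687569618225)
[0.5975 0.0744 0.1213]
[ 0.0288  0.0214 -0.9994]
```

View pics/s23.png

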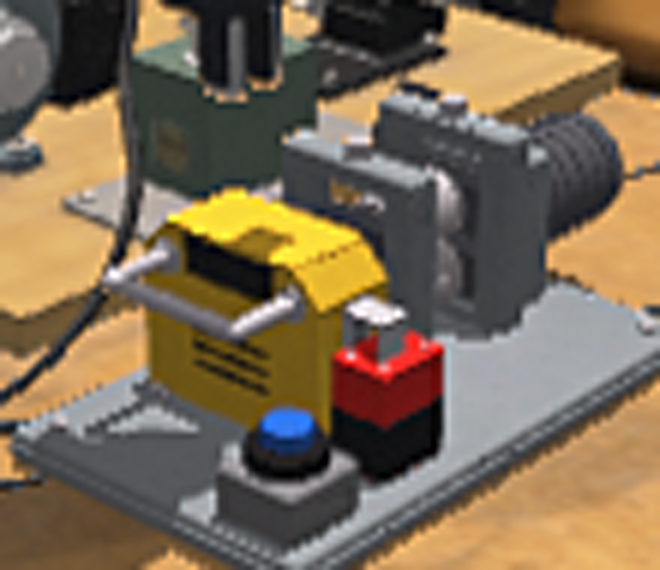

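Request:
{"method": "apply_moves", "body": {
  "series": [
    [0, -12, 22, 0, 0, 0, 1],
    [0, -28, 46, 0, 0, 0, 1],
    [20, -34, 61, 0.005, -0.006, -0.009, 1],
    [45, -34, 61, 0.005, -0.006, -0.009, 1],
    [70, -34, 61, 0.005, -0.006, -0.009, 1]
  ]
}}

```text
time_s: 30.27
position: [0.5256, -0.0136, 0.1374]
tool_rot: [[-0.006, 1.0, 0.008], [-0.006, 0.008, -1.0], [-1.0, -0.006, 0.006]]
contact_force: [0.6, 0.2, 0.4]
finger_gap: 0.0003
```

Request:
{"method": "apply_moves", "body": {
  "series": [
    [0, 0, 0, 0, 0, 0, 1],
    [0, 0, 0, 0, 0, 0, 1],
    [0, 0, 0, 0, 0, 0, 1],
    [0, 0, 0, 0, 0, 0, 1],
    [0, 0, 0, 0, 0, 0, 1]
  ]
}}

```text
time_s: 30.68
position: [0.5263, -0.0107, 0.1384]
tool_rot: [[-0.006, 1.0, 0.013], [-0.004, 0.013, -1.0], [-1.0, -0.006, 0.004]]
contact_force: [0.6, 0.2, 0.3]
finger_gap: 0.0001
```

```bash
python3 -c "
from m import *
rel([.5288,-.006,.076],Rdown(1.0))
c=cap('wrist','w12');np.savez('pics/w12.npz',**c);W=pts(c);gtop(c,W,(.5,.66),(.0,.18),.122)
for z in (.122,):
  m=(abs(W[...,2]-.124)<.004)&(W[...,0]>.56)&(W[...,0]<.645)&(W[...,1]>.01)&(W[...,1]<.16);p=W[m];print(cv2.minAreaRect((p[:,:2]*1000).astype(np.float32)),np.median(p[:,2]));print(np.linalg.svd(p-p.mean(0),full_matrices=False)[2][2])"
```

```text
t 30.68 pos [ 0.5263 -0.0107  0.1384] gap 0.0001 F [0.6 0.2 0.3]
shift [62.4  3.  -4.9] rot [-0.005  0.004  0.006] rows 1.6 per-row [39.8  1.9 -3.1]
top 16749 ((617.011962890625, 72.86824798583984), (88.27751922607422, 87.72573852539062), 1.8877078294754028) 0.12438869739718614
yel ((604.7689208984375, 68.26412963867188), (78.38030242919922, 99.98013305664062), 4.132079601287842)
((599.1463623046875, 73.85784912109375), (51.9365348815918, 83.606201171875), 1.060278058052063) 0.12442986128034336
[ 0.0075  0.0052 -1.    ]
```

View pics/w12.png

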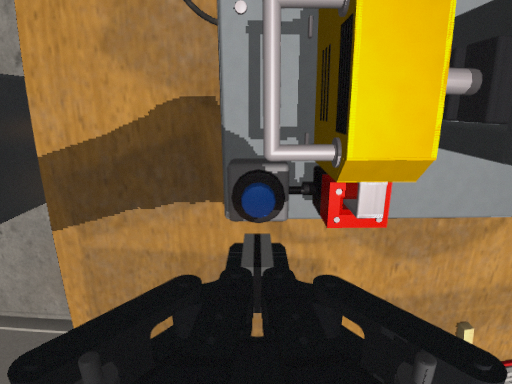

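```bash
python3 -c "
from m import *
c=dict(np.load('pics/w12.npz'));W=pts(c);p=np.array([.5263,-.0107,.1384])
D=W-p
m=(D[...,2]>-.01)&(D[...,1]<.03)&(abs(D[...,0])<.1)
for a in range(-80,90,10):
  k=m&(D[...,0]>a/1000)&(D[...,0]<(a+10)/1000)
  if k.sum()>5:print(a,k.sum(),'zmin',np.percentile(D[k][:,2],1),'ymax',np.percentile(D[k][:,1],99))
"
```

```text
-70 12 zmin 0.08755409512678154 ymax 0.011525122814505991
-60 1578 zmin 0.07710093190055839 ymax 0.013814422530481204
-50 3064 zmin 0.06584080498316712 ymax 0.01268648958603521
-40 4412 zmin 0.05360792805208817 ymax 0.012422668530095228
-30 2606 zmin 0.04851151857922402 ymax 0.013449372811727625
-20 3046 zmin 0.015685523575255017 ymax 0.020477930960262958
-10 5027 zmin 0.00991197905092204 ymax 0.020232006190429162
0 4780 zmin 0.009129439402277143 ymax 0.020140738119977235
10 3960 zmin 0.014216289508529021 ymax 0.020780517804623175
20 2253 zmin 0.046699052775929895 ymax 0.014245939226155045
30 3669 zmin 0.051477761043291374 ymax 0.013322405137286693
40 3675 zmin 0.06297685757147453 ymax 0.013610150489675748
50 2149 zmin 0.0736609306043957 ymax 0.015124844187052828
60 218 zmin 0.08383318270676657 ymax 0.014112941124896975
```

Request:
{"method": "apply_moves", "body": {
  "series": [
    [5, 1, -2, 0, 0, 0, 1],
    [18, 3, -4, -0.005, 0.004, 0.006, 1],
    [32, 3, -4.5, -0.005, 0.004, 0.006, 1],
    [44, 3, -4.5, -0.005, 0.004, 0.006, 1],
    [54, 3, -4.5, -0.005, 0.004, 0.006, 1]
  ]
}}

```text
time_s: 31.15
position: [0.5262, -0.0069, 0.0808]
tool_rot: [[-0.006, 1.0, 0.017], [0.001, 0.017, -1.0], [-1.0, -0.006, -0.001]]
contact_force: [0.1, 0.7, -0.4]
finger_gap: 0.0004
```

Request:
{"method": "apply_moves", "body": {
  "series": [
    [0, 0, 0, 0, 0, 0, 1],
    [2, 0, 0, 0, 0, 0, 1],
    [4, 0, 0, 0, 0, 0, 1],
    [6, 0, 0, 0, 0, 0, 1],
    [8, 0, 0, 0, 0, 0, 1]
  ]
}}

```text
time_s: 31.57
position: [0.5277, -0.0068, 0.0749]
tool_rot: [[-0.002, 1.0, 0.017], [0.001, 0.017, -1.0], [-1.0, -0.002, -0.001]]
contact_force: [-0.1, -0.3, -0.1]
finger_gap: -0.0002
```

```bash
python3 -c "
from m import *
rel([.5288,-.006,.068],Rdown(1.0))
c=cap('scene');cv2.imwrite('pics/s24.png',cv2.resize(c['color'][130:225,190:300],None,fx=6,fy=6,interpolation=cv2.INTER_CUBIC))"
```

```text
t 31.57 pos [ 0.5277 -0.0068  0.0749] gap -0.0002 F [-0.1 -0.3 -0.1]
shift [ 6.9  1.1 -0.8] rot [-0.001 -0.001  0.002] rows 0.2 per-row [39.3  6.3 -4.3]
```

View pics/s24.png

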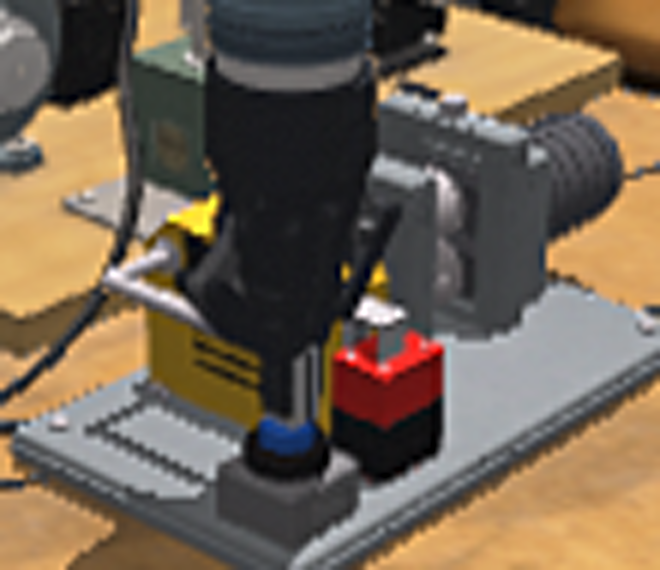

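Right over the button. Now I'll press.

Request:
{"method": "apply_moves", "body": {
  "series": [
    [1.5, 0, 0, 0, 0, 0, 1],
    [3, 0.5, 0, 0, 0, 0, 1],
    [4, 0.5, 0, 0, 0, 0, 1],
    [5, 0.5, 0, 0, 0, 0, 1],
    [6, 0.5, 0, 0, 0, 0, 1]
  ]
}}

```text
time_s: 32.03
position: [0.5275, -0.0069, 0.0687]
tool_rot: [[-0.004, 1.0, 0.017], [0.0, 0.017, -1.0], [-1.0, -0.004, -0.0]]
contact_force: [-1.5, -1.3, 4.7]
finger_gap: 0.0003
```

```bash
python3 -c "
from m import *
rel([.5288,-.006,.068],Rdown(1.0))"
```

```text
t 32.03 pos [ 0.5275 -0.0069  0.0687] gap 0.0003 F [-1.5 -1.3  4.7]
shift [ 0.7  1.4 -0.8] rot [-0.001 -0.     0.004] rows 0.0 per-row [ 16.7  30.8 -19.3]
```

Force is 4.7 N and rising. I'll press a little further, to the stop.

Request:
{"method": "apply_moves", "body": {
  "series": [
    [0.8, 0, 0, 0, 0, 0, 1],
    [1.6, 0, 0, 0, 0, 0, 1],
    [2.2, 0, 0, 0, 0, 0, 1],
    [2.5, 0, 0, 0, 0, 0, 1],
    [2.5, 0, 0, 0, 0, 0, 1]
  ]
}}

```text
time_s: 32.45
position: [0.5276, -0.0069, 0.0679]
tool_rot: [[-0.005, 1.0, 0.017], [-0.001, 0.017, -1.0], [-1.0, -0.005, 0.001]]
contact_force: [-6.1, -0.9, 16.5]
finger_gap: 0.0002
```

```bash
python3 -c "
from m import *
rel([.5288,-.006,.068],Rdown(1.0))"
```

```text
t 32.45 pos [ 0.5276 -0.0069  0.0679] gap 0.0002 F [-6.1 -0.9 16.5]
shift [-0.1  1.3 -0.9] rot [-0.001  0.001  0.005] rows 0.0 per-row [ -1.7  33.  -22.6]
```

The force jumped to 16 N with almost no travel, so the button is at its stop. I'll retract.

Request:
{"method": "apply_moves", "body": {
  "series": [
    [-8, 0, 0, 0, 0, 0, 1],
    [-25, 0, 0, 0, 0, 0, 1],
    [-50, 0, 0, 0, 0, 0, 1],
    [-80, 0, 0, 0, 0, 0, 1],
    [-110, 0, 10, 0, 0, 0, 1]
  ]
}}

```text
time_s: 32.87
position: [0.5278, -0.0142, 0.1766]
tool_rot: [[-0.004, 1.0, 0.021], [0.003, 0.021, -1.0], [-1.0, -0.004, -0.003]]
contact_force: [0.9, 0.9, -0.9]
finger_gap: -0.0003
```

Request:
{"method": "apply_moves", "body": {
  "series": [
    [-10, -10, 20, 0, 0, 0, 1],
    [-20, -20, 45, 0, 0, 0, 1],
    [-25, -30, 70, 0, 0, 0, 1],
    [-25, -35, 85, 0, 0, 0, 1],
    [-25, -35, 85, 0, 0, 0, 1]
  ]
}}

```text
time_s: 33.28
position: [0.4939, -0.1079, 0.201]
tool_rot: [[-0.003, 1.0, 0.009], [-0.002, 0.009, -1.0], [-1.0, -0.003, 0.002]]
contact_force: [-0.0, 0.6, -0.9]
finger_gap: 0.0001
```

Request:
{"method": "apply_moves", "body": {
  "series": [
    [0, 0, 0, 0, 0, 0, 1],
    [0, 0, 0, 0, 0, 0, 1],
    [0, 0, 0, 0, 0, 0, 1],
    [0, 0, 0, 0, 0, 0, 1],
    [0, 0, 0, 0, 0, 0, 1]
  ]
}}

```text
time_s: 33.7
position: [0.495, -0.101, 0.201]
tool_rot: [[-0.004, 1.0, 0.02], [0.001, 0.02, -1.0], [-1.0, -0.004, -0.001]]
contact_force: [-0.2, 0.7, 0.2]
finger_gap: 0.0004
```

```bash
python3 -c "
from m import *
rel([.5288,-.006,.068],Rdown(1.0))
c=cap('scene');cv2.imwrite('pics/s25.png',cv2.resize(c['color'][130:225,190:350],None,fx=5,fy=5,interpolation=cv2.INTER_CUBIC));
c=cap('wrist','w13');W=pts(c);mill(c,W)
m=(abs(W[...,2]-.124)<.004)&(W[...,0]>.56)&(W[...,0]<.645)&(W[...,1]>.01)&(W[...,1]<.16);p=W[m];print(cv2.minAreaRect((p[:,:2]*1000).astype(np.float32)),np.median(p[:,2]),np.linalg.svd(p-p.mean(0),full_matrices=False)[2][2])
c=cap('top','t25');print(r.get_obs()['qvel'])"
```

```text
t 33.7 pos [ 0.495 -0.101  0.201] gap 0.0004 F [-0.2  0.7  0.2]
shift [133.   36.1 -94.1] rot [ 0.002 -0.001  0.004] rows 4.2 per-row [ 31.9   8.7 -22.6]
red top 1401 rect ((599.4207153320312, -3.6041488647460938), (44.92414474487305, 33.87910079956055), 1.8259947299957275) z 0.08380963821657628
  ray rect ((599.1087646484375, -3.431476593017578), (46.77286911010742, 34.05846405029297), 1.8463505506515503)
  hole [363  65   6   7  31] [[0.5849 0.0067 0.082 ]]
  hole [361  91   6   7  32] [[ 0.5853 -0.0144  0.082 ]]
  hole [396  92   6   8  32] [[ 0.6165 -0.0139  0.082 ]]
blue z 0.07643840229777907 pts mean [ 0.5273 -0.0053  0.0756] centre [[ 0.5269 -0.0054  0.0764]]
((600.128662109375, 39.038848876953125), (51.41569519042969, 16.980754852294922), 2.3037514686584473) 0.12417197688774922 [ 0.0047 -0.2417  0.9703]
[ 0.0048 -0.0028  0.0024 -0.0012 -0.0001  0.0024 -0.0002]
```

View pics/s25.png

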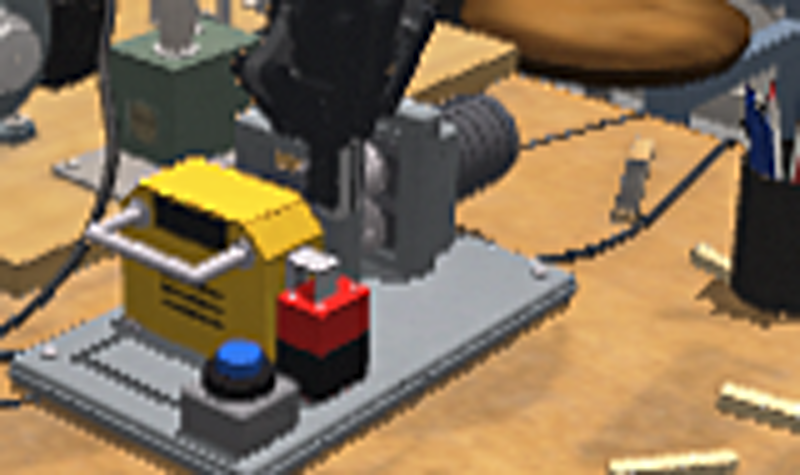

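View pics/w13.png

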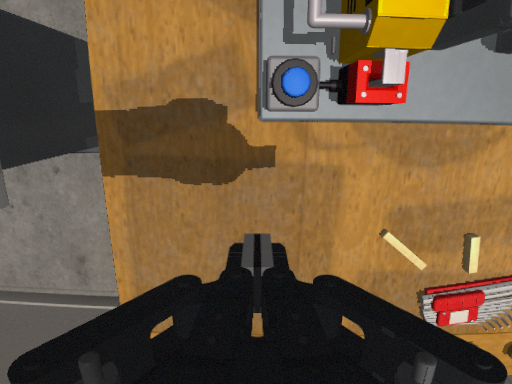

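Both views show the guard home with its tongue in the switch, the button out again (top back at 0.0764, the same as before pressing), the bars undisturbed and the arm clear. I'll hand in.

```bash
python3 -c "
from cell import r
print(r.sign_off())"
```

```text
the job is handed in; nothing more can be done
None
```

The guard is home on the mill with its tongue in the switch, the reset button has been pressed and is out again, and the job was handed in at about 34 s. No verdict is reported.

**What I did:** I tipped the guard up by its handle, stood it on its foot, let go and backed clear. I then gripped it by the top, lowered it over the gears, let go and pressed the blue button to its stop. At the stop the force rose to 16 N with almost no further travel.

**What went wrong:**
- **Tipping the guard up:** with the tool held vertical, the gripper jammed against the guard at about 60° and the wrist read up to 47 N. I backed off and finished with the tool tilted. I can't tell whether that broke the 40 N limit on the gripper's body.
- **First lowering onto the mill:** it stopped about 9.5 mm above the deck at roughly 37–42 N. I put this down to the rear fingertip resting on the gear shaft. I did not see the contact, but regripping about 13 mm higher cleared it. In between, the guard was set down and let go on the bench. If the contact was the guard itself, it came close to the 40 N limit.

**Last checks:**
- **Guard:** measured after release and before the button press, its top was level within 0.01 rad, in line with the mill at about 1.1°, at the height for home, and within about 1–2 mm of the seat. After the press I rechecked it only by eye, and the tongue was still in the slot.
- **Final height fit:** the guard-top plane fit after the press tilted about 14°. I disregard it, because only a 17 mm strip including the sloped end was in view.
- **Switch plunger:** its travel could not be read directly.
- **Button and arm:** the button top was back at its starting height, the arm was clear and at rest.
- **Bystanders:** the brass bars looked unmoved by eye. The oil stone was not checked at the end, and the arm never worked near it.

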